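# Seat a dry box in its bench dock and crack its sealed lid open

### The job

Push the slide dry box along the bench, lid shut, until its foot is hard against both the side rail (under the rail's hold-down lip) and the end stop of its dock. Only then take the lid by its grip bar, break it free from its sticky seal and keep it slightly open, about 25 mm at the grip bar's edge, without letting it fly wide open or pulling the box out of the dock. The program finishes while still holding the lid like that; leave the other things on the bench where they are.

Things in the scene. Friction and masses are not known exactly. Their poses are not given: they have to be found in the camera images.
- drybox: grey dry box, white lid, 0.8 to 1.0 kg, slides on the bench. Origin: centre of underside, z up. Foot 150 (x) x 140 (y) x 6 mm; walls above it 130 (x) x 120 (y) mm up to z = 70 (foot sticks out 10 mm all round); lid 134 x 124 x 10 mm on top, hinged along the -y side, its +y side rises. Push on the walls. If the foot's +y edge is not under the dock's lip, breaking the seal lifts the whole box
- dock: L-shaped aluminium bracket fixed on the bench. Origin and axes: where the box's are when it is home. Rail along x: inner face at y = +70 mm, x = -95 to 95; its lip, 9 to 15 mm above the bench, overhangs the face by 7 mm and keeps the foot down with 3 mm play. End stop: inner face at x = +75, y = -75 to 55, 15 mm high. The box starts 20 to 45 mm short in x and y
- lid (a joint): lid angle in rad: 0 shut in its seal, grows as the +y side rises, up to 1.2. The seal needs about 14 N upward at the grip bar, most at the very start, fading by about 0.07; after that only the lid's weight (1 to 2 N at the bar). Let go, it falls shut. 0.2 is a gap of 25 mm at the lid's +y edge
- lid_grip (a point): centre of the grip bar, an upright plain grey fin on the lid near its +y edge: 70 mm long (x), 12 mm thick (y), 30 mm high, standing on the lid's top; the centre is 15 mm above the lid's top, at box (0, 48, 95) mm when shut. Axes turn with the lid: x along the hinge, z up when shut
- lid_hinge (a point): middle of the hinge line, on the box at (0, -62, 70) mm; the hinge runs along the box's x. The grip bar's centre is 110 mm in y and 25 mm in z from it when shut
- petri_dish: round petri dish, 60 mm diameter, 16 mm high, standing beyond the side rail (bystander)
- timer: small bench timer, 39 x 68 x 51 mm, standing beyond the end stop (bystander)
- specimen_cup: capped specimen cup, 51 mm diameter, 64 mm high, to the right of the dock (bystander)
- slide_case: green flat slide case, 101 x 165 x 35 mm, at the right (bystander)
- tweezers: steel forceps lying flat, 124 mm long, at the right (bystander)

How it is judged:
By the outcome, as a careful person would: the job done as asked, in the order asked, and still so for the second after the job is handed in, while the arm keeps its last pose, push and grip.
It also fails if it takes over 72 s, if anything falls off the work surface, if the arm or the gripper's body presses on something with over 40 N, if the wrist force passes 120 N, or if a joint passes its speed limit or range.

### The arm

A 7-joint arm with a two-finger parallel gripper is mounted at the origin on a cart in front of the work surface, level with it; the furniture and walls round the work are solid. World frame = base frame: x ahead of the robot, y to its left, z up, the work surface at z = 0. Lengths are in m, angles in rad, forces in N, time in s.
With the tool pointing down it reaches from about 0.425 to 0.95 m from the base axis. Payload 4.7 kg.
Tool frame: the origin (TCP) lies between the finger pads, 19 mm behind the fingertips; this is the grasp point; y points along the fingers, z is the direction in which the jaws open and shut, and the axes are right-handed (so a half turn about y gives the same grasp; the last joint's range is limited). The gripper opens to 85 mm and grips with 20 to 120 N. Pads are 22 mm wide; open, the fingers measure 114 mm over their backs; the gripper's body (76 mm by 85 mm) begins 54 mm behind the grasp point. The pads swing forward as they close: fully open they stand 13 mm farther back than shut.
Start: joints at [1.183, 0.469, -0.049, 1.532, 0.024, 1.141, -0.082], TCP at [0.237, -0.632, 0.25] pointing down, gripper open.
Joint ranges: [-2.59, 2.59], [-0.33, 1.99], [-1.39, 1.29], [0.1, 2.45], [-1.04, 4.18], [0.21, 1.99], [-2.66, 2.66]. Speed limits (rad/s): [2.57, 2.57, 3.14, 3.14, 3.14, 3.14, 3.14].

### API

Orientations are given as a unit quaternion [w, x, y, z].
In Python, from cell import * gives the robot as it stands.
- The arm moves only by the shell command python3 -m inch 'ROWS' [FORCE]. ROWS is JSON, a list of rows, each an object of numbers: "x", "y", "z": the shift along the tool's x, y, z in mm; "rx", "ry", "rz": the turn, a rotation vector about the tool's x, y, z in degrees; "grip": the closure, from -1 (fully open) to 1 (shut). In form: [{"x": .., "y": .., "z": .., "rx": .., "ry": .., "rz": .., "grip": ..}, ...]. A call has exactly 8 rows; each row is the pose to reach, as a shift and turn from the pose commanded when the call began, along the tool's axes at that moment; what a row does not reach only later rows make up. A row lasts 1/10 s, in which the tool goes at most 50 mm and 8.59 degrees, less where a joint would pass 70% of its speed; a pose out of reach is approached as far as the arm can. A call with a gripper value outside its range is refused whole. The fingers move at their own pace and stop on an object; FORCE is the grip in N (left out, the last holds). Time passes only in rows, so rows that repeat a pose let the fingers close, or fill a call up. It gives the time, the measured TCP pose, the force and the opening at its end, in the units of the state.
- get_obs(): the state, without advancing time (a new reading comes with each control period).
- grab_frame(name): name is "scene" or "top" or "wrist"; returns (picture, depth): 420x560x3 uint8, red, green, blue; 420x560 float32, m along the optical axis (not along the pixel's ray), 0 where there is no reading.
- get_calibration(name): a dict with "vfov" (degrees; the focal length in pixels is half the picture's height over the tangent of half this angle, whatever the lens; pixels are square), "cx", "cy" (the principal point, pixels), "view" (4x4, takes a point from world to camera coordinates); the wrist camera has in their place "tool_from_camera" (4x4, takes a point from camera to tool coordinates, whose origin is the TCP and whose axes are the tool frame's). Camera axes: x right, y up, looking along -z (the intrinsics and any distortion apply to the point x, -y, -z); pixel columns grow to the right and rows downward; lengths in m; the calibration is good to about 2 mm. A picture is of the moment at which its call begins: read the wrist's pose just before it. get_calibration takes no time and is no camera call.
- sign_off(): hands the job in, once; it reports no verdict.
The state is a dict: "t": time; "joint_positions": joint angles; "qvel": joint speeds; "joint_torque": joint torques, N m; "eef_pos": TCP position; "orientation": TCP orientation; "contact_force": force on the tool from outside, world axes, zero at the start; "moment": the same for the moment, N m; "gripper_width": opening from 0.0 (shut) to 1.0 (fully open).
Only numpy, scipy, OpenCV 4.12 (cv2) and the standard library are available. Lean on these libraries where they do the work, as an engineer would, in place of code of your own. Each camera call takes 0.05 s, during which the arm holds its last target.

## Working session

There is one attempt and no reset: what is moved stays moved. The work goes in short steps, Python scripts to look and compute and a shell command to move; the robot and the scene stay as the last step left them, time stands still between calls to the robot, and variables do not carry over. Pictures are saved under pics/ and viewed, and the job is handed in when it is done.

```bash
ls; mkdir -p pics; python3 - <<'E'
from cell import *
import cv2, numpy as np
o=get_obs(); print(o)
for n in ["scene","top","wrist"]:
    p,d=grab_frame(n); cv2.imwrite(f"pics/{n}0.png",p[:,:,::-1]); np.save(f"pics/{n}0.npy",d)
    print(n,get_calibration(n), (d>0).mean())
E
```

```text
pics
{'t': 0.0, 'joint_positions': array([ 1.18310317,  0.46946991, -0.04860197,  1.53368489,  0.02411079,
        1.141023  , -0.08236587]), 'qvel': array([ 1.78847707e-03, -3.13503494e-04,  4.48890214e-04, -1.05166614e-03,
        8.53957071e-05,  4.15437238e-04, -6.37677633e-04]), 'joint_torque': array([-3.82281278e-04, -5.10293841e+01, -4.67110891e-02, -2.37705874e+01,
        1.08155207e-02,  7.55479530e-03,  3.98014848e-06]), 'eef_pos': array([ 0.23684126, -0.63149652,  0.24894605]), 'orientation': array([ 0.12601075, -0.12631909,  0.69644969, -0.69507021]), 'contact_force': array([ 0.97732631,  0.1637317 , -0.62511198]), 'moment': array([ 0.0171024 , -0.01678613, -0.02472415]), 'gripper_width': 1.001467388366768}
scene {'vfov': 53.077751671912395, 'cx': 283.96349775646627, 'cy': 208.0265392878886, 'view': array([[-0.87445771, -0.4850006 ,  0.00990595,  0.44871433],
       [ 0.37980952, -0.67180906,  0.63593814, -0.3365378 ],
       [-0.30177547,  0.55986338,  0.77167646, -0.926738  ],
       [ 0.        ,  0.        ,  0.        ,  1.        ]])} 0.9962329931972789
top {'vfov'
[... 206 characters left out ...]
  7.96136904e-02,
        -5.41055766e-01],
       [-7.96073573e-02, -1.00423416e-03,  9.96825792e-01,
        -1.01070602e+00],
       [ 0.00000000e+00,  0.00000000e+00,  0.00000000e+00,
         1.00000000e+00]])} 0.9959736394557823
wrist {'vfov': 59.75906263641658, 'cx': 281.3664834100736, 'cy': 211.20685663433323, 'tool_from_camera': array([[ 6.75782892e-04, -9.51118684e-01, -3.08824856e-01,
        -7.92416128e-02],
       [-1.35264931e-03,  3.08823775e-01, -9.51118314e-01,
        -1.23303234e-01],
       [ 9.99998857e-01,  1.06048121e-03, -1.07783221e-03,
        -1.63403698e-03],
       [ 0.00000000e+00,  0.00000000e+00,  0.00000000e+00,
         1.00000000e+00]])} 0.9957227891156463
```

View pics/top0.png

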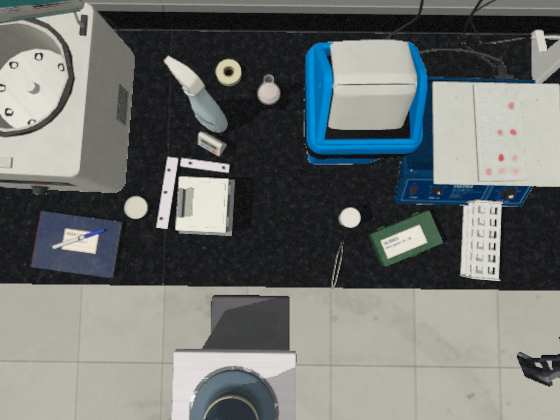

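View pics/scene0.png

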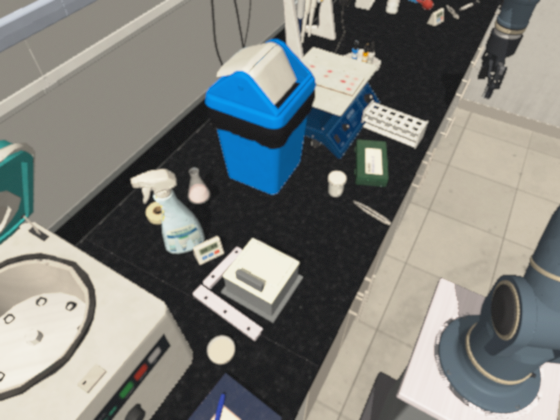

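View pics/wrist0.png

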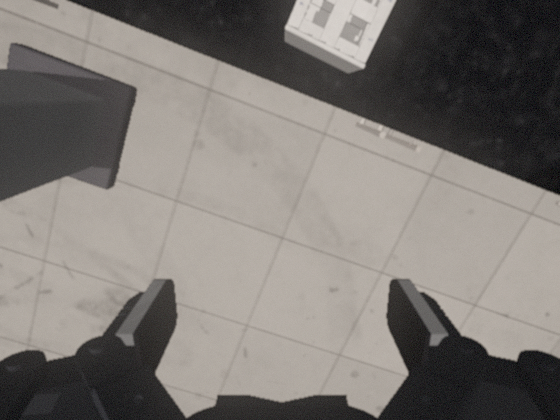

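The top view shows the box lid around (205,205) with its grip bar at (188,203). The rail is the strip at (167,193), and the end stop is at (205,165).

```bash
cat > h.py <<'E'
import numpy as np, cv2
from cell import *
def K(c): return 210/np.tan(np.radians(c['vfov'])/2)
def ray(c,uv):
    uv=np.atleast_2d(uv).astype(float); f=K(c)
    d=np.c_[(uv[:,0]-c['cx'])/f,-(uv[:,1]-c['cy'])/f,-np.ones(len(uv))]
    M=np.linalg.inv(c['view']); return M[:3,3],d@M[:3,:3].T
def onplane(c,uv,z):
    o,d=ray(c,uv); s=(z-o[2])/d[:,2]; return o+d*s[:,None]
def cloud(c,dep):
    v,u=np.mgrid[:420,:560]; o,d=ray(c,np.c_[u.ravel(),v.ravel()])
    return (o+d*dep.reshape(-1,1)).reshape(420,560,3)
def wristcal(obs):
    from scipy.spatial.transform import Rotation as R
    c=dict(get_calibration('wrist')); w,x,y,z=obs['orientation']
    T=np.eye(4);T[:3,:3]=R.from_quat([x,y,z,w]).as_matrix();T[:3,3]=obs['eef_pos']
    c['view']=np.linalg.inv(T@c['tool_from_camera']); return c
E
python3 - <<'E'
from h import *
c=get_calibration('top'); d=np.load('pics/top0.npy'); P=cloud(c,d)
img=cv2.imread('pics/top0.png')
cv2.imwrite('pics/topcrop.png',cv2.resize(img[130:250,110:250],None,fx=5,fy=5,interpolation=cv2.INTER_CUBIC))
reg=np.zeros((420,560),bool);reg[130:250,145:250]=1
for lo,hi,n in[(.006,.012,'foot?'),(.011,.019,'dock'),(.074,.088,'lid'),(.1,.12,'bar')]:
    m=(reg&(P[...,2]>lo)&(P[...,2]<hi)).astype(np.uint8)
    k,l,s,_=cv2.connectedComponentsWithStats(m)
    for i in range(1,k):
        if s[i,4]>40:
            q=P[l==i]; r=cv2.minAreaRect(q[:,:2].astype(np.float32)*1000)
            print(n,s[i],q.mean(0).round(4),r,cv2.boxPoints(r).round(0).tolist())
for u,v in[(60,245),(135,207),(349,217),(405,240),(210,142),(337,265)]: print(u,v,P[v,u].round(3))
E
```

```text
foot? [229 195   5  19  45] [0.5316 0.0152 0.0077] ((534.6334838867188, 14.304683685302734), (10.635245323181152, 47.86300277709961), 87.2069320678711) [[510.0, 10.0], [558.0, 8.0], [559.0, 18.0], [511.0, 21.0]]
dock [157 157  22  72 762] [0.5625 0.1835 0.0148] ((563.12646484375, 183.7843475341797), (30.091102600097656, 189.89112854003906), 82.83392333984375) [[467.0, 181.0], [655.0, 157.0], [659.0, 187.0], [471.0, 211.0]]
dock [181 158  49  15 388] [0.6371 0.0867 0.0148] ((637.1188354492188, 86.64995574951172), (130.6053466796875, 22.5405330657959), 82.87537384033203) [[618.0, 23.0], [640.0, 20.0], [656.0, 150.0], [634.0, 153.0]]
lid [ 176  177   55   56 2518] [0.5274 0.0742 0.0809] ((528.5091552734375, 77.27933502197266), (129.3039093017578, 134.35536193847656), 87.81848907470703) [[459.0, 15.0], [593.0, 10.0], [598.0, 139.0], [464.0, 144.0]]
bar [177 188   8  30 163] [0.53   0.1268 0.109 ] ((529.9194946289062, 127.56779479980469), (12.692044258117676, 69.56175994873047), 87.7074203491211) [[495.0, 123.0], [564.0, 120.0], [565.0, 133.0], [495.0, 135.0]]
60 245 [0.421 0.454 0.026]
135 207 [0.523 0.267 0.016]
349 217 [ 0.502 -0.287  0.067]
405 240 [ 0.446 -0.435  0.038]
210 142 [0.692 0.069 0.049]
337 265 [ 0.378 -0.267  0.005]
```

View pics/topcrop.png

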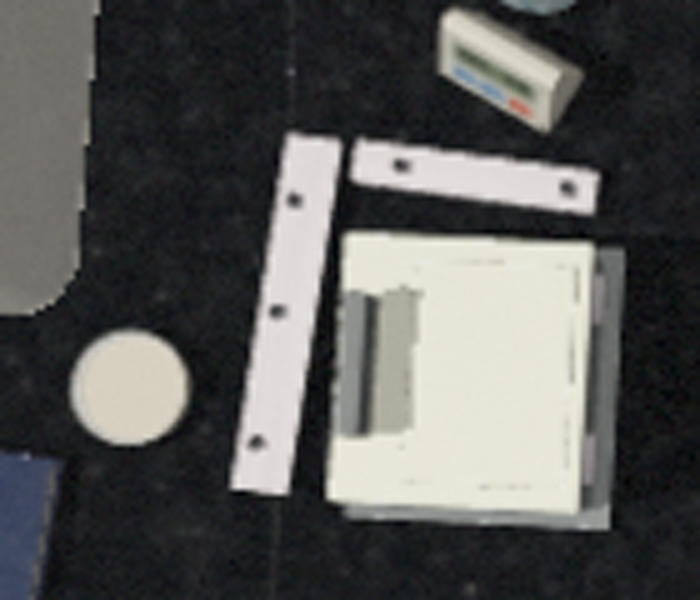

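```bash
cat >> h.py <<'E'
from scipy.spatial.transform import Rotation as R
def pose(o=None):
    o=o or get_obs(); w,x,y,z=o['orientation']; return np.array(o['eef_pos']),R.from_quat([x,y,z,w])
def rel(p1,R1,o=None):
    "shift mm / rotvec deg in tool axes from measured pose"
    p,r=pose(o); return (r.inv().apply(np.array(p1)-p)*1000).round(1),np.degrees((r.inv()*R1).as_rotvec()).round(1)
YAW=np.radians(-7.15); D0=np.array([.5532,.1068,0])
RD=R.from_euler('z',YAW)
def dock(p): return D0+RD.apply(p)      # dock-> world (m)
def undock(p): return RD.inv().apply(np.array(p)-D0)
def ori(zax,yax):
    "tool z axis, tool y axis given in dock frame"
    z=np.array(zax,float);z/=np.linalg.norm(z);y=np.array(yax,float);y-=z*(y@z);y/=np.linalg.norm(y)
    return RD*R.from_matrix(np.c_[np.cross(y,z),y,z])
E
python3 - <<'E'
from h import *
p,r=pose(); print(p,r.as_matrix().round(2))
t=np.radians(12)
for s in(1,-1):
    print(rel(dock([0,-.13,.15]),ori([s,0,0],[0,np.sin(t),-np.cos(t)])))
    print(rel(dock([-.13,0,.15]),ori([0,s,0],[np.sin(t),0,-np.cos(t)])))
c=get_calibration('top'); P=cloud(c,np.load('pics/top0.npy'))
for u,v in[(60,175),(118,60),(125,150),(120,185),(195,105),(230,70)]: print(u,v,P[v,u].round(3))
E
```

```text
[ 0.23688422 -0.63161829  0.24920706] [[-0.94 -0.    0.35]
 [-0.35  0.   -0.94]
 [ 0.   -1.   -0.  ]]
(array([-495. ,   99.9, -465.1]), array([ -6.4, -62.1,  10.7]))
(array([-440.3,  100.2, -640.6]), array([  16. , -151.6,   -4. ]))
(array([-495. ,   99.9, -465.1]), array([-12.3, 117.2,  -7.4]))
(array([-440.3,  100.2, -640.6]), array([ 3. , 27.6, 11.8]))
60 175 [0.574 0.347 0.242]
118 60 [0.879 0.29  0.114]
125 150 [0.672 0.294 0.032]
120 185 [0.578 0.301 0.038]
195 105 [0.754 0.089 0.155]
230 70 [ 0.906  0.027 -0.002]
```

```bash
python3 -m inch '[{"x":-35,"z":-33,"ry":-8},{"x":-70,"z":-66,"ry":-16},{"x":-105,"z":-99,"ry":-24},{"x":-140,"z":-132,"ry":-32},{"x":-175,"z":-165,"ry":-40},{"x":-210,"z":-198,"ry":-48},{"x":-245,"z":-231,"ry":-56},{"x":-280,"z":-264,"ry":-60}]'
python3 - <<'E'
from h import *
t=np.radians(12)
print(get_obs()['t'],rel(dock([0,-.13,.15]),ori([1,0,0],[0,np.sin(t),-np.cos(t)])),undock(pose()[0]))
E
```

```text
0.15 (array([-495. ,   99.9, -465.1]), array([ -6.4, -62.1,  10.7])) [-0.221947   -0.77204713  0.24920706]invalid input at $[0]: expected keys x, y, z, rx, ry, rz, grip
```

All keys are needed in every row.

```bash
python3 -m inch '[{"x":-35,"y":0,"z":-33,"rx":0,"ry":-8,"rz":0,"grip":-1},{"x":-70,"y":0,"z":-66,"rx":0,"ry":-16,"rz":0,"grip":-1},{"x":-105,"y":0,"z":-99,"rx":0,"ry":-24,"rz":0,"grip":-1},{"x":-140,"y":0,"z":-132,"rx":0,"ry":-32,"rz":0,"grip":-1},{"x":-175,"y":0,"z":-165,"rx":0,"ry":-40,"rz":0,"grip":-1},{"x":-210,"y":0,"z":-198,"rx":0,"ry":-48,"rz":0,"grip":-1},{"x":-245,"y":0,"z":-231,"rx":0,"ry":-56,"rz":0,"grip":-1},{"x":-280,"y":0,"z":-264,"rx":0,"ry":-60,"rz":0,"grip":-1}]'
python3 - <<'E'
from h import *
t=np.radians(12)
print(get_obs()['t'],rel(dock([0,-.13,.15]),ori([1,0,0],[0,np.sin(t),-np.cos(t)])),undock(pose()[0]))
E
```

```text
t: 0.95
eef_pos: [0.4068, -0.2847, 0.25]
orientation: [-0.458, 0.458, -0.539, 0.539]
contact_force: [0.9, -0.0, 0.5]
gripper_width: 1.001
0.95 (array([-280. ,   99.9,   86.4]), array([-0.2, -2.1, 12. ])) [-0.09648916 -0.4066367   0.25002685]
```

```bash
python3 -m inch '[{"x":-45,"y":0,"z":10,"rx":0,"ry":0,"rz":3,"grip":-1},{"x":-90,"y":0,"z":20,"rx":0,"ry":-2,"rz":6,"grip":-1},{"x":-135,"y":0,"z":35,"rx":0,"ry":-2,"rz":9,"grip":-1},{"x":-180,"y":10,"z":45,"rx":0,"ry":-2,"rz":12,"grip":-1},{"x":-225,"y":40,"z":55,"rx":0,"ry":-2,"rz":12,"grip":-1},{"x":-265,"y":70,"z":66,"rx":0,"ry":-2,"rz":12,"grip":-1},{"x":-280,"y":100,"z":66,"rx":0,"ry":-2,"rz":12,"grip":-1},{"x":-280,"y":100,"z":66,"rx":0,"ry":-2,"rz":12,"grip":-1}]'
python3 - <<'E'
from h import *
t=np.radians(12)
print(get_obs()['t'],rel(dock([-.02,-.125,.045]),ori([1,0,0],[0,np.sin(t),-np.cos(t)])),undock(pose()[0]))
for n in["wrist","scene"]:
    p,d=grab_frame(n); cv2.imwrite(f"pics/{n}1.png",p[:,:,::-1])
E
```

```text
t: 1.75
eef_pos: [0.5147, -0.0173, 0.1464]
orientation: [0.52, -0.411, 0.578, -0.476]
contact_force: [-0.1, 0.7, -1.0]
gripper_width: 1.0
1.75 (array([18.4, 99.7,  3.2]), array([ 0.3,  0. , -0.1])) [-0.02274839 -0.12792707  0.1463718 ]
```

View pics/wrist1.png

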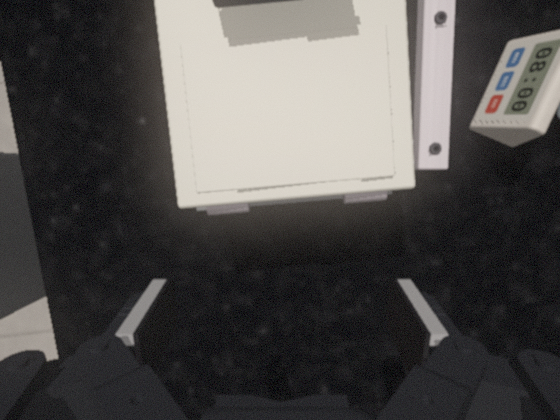

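View pics/scene1.png

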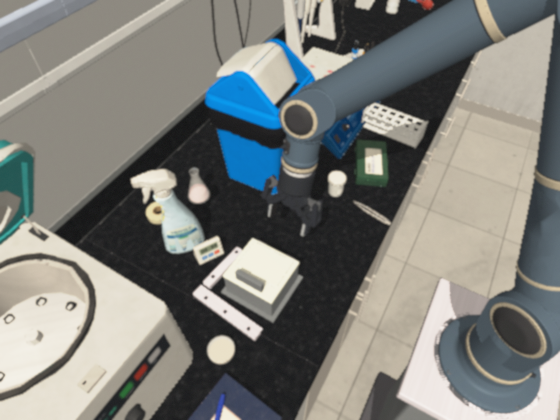

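The wrist view shows the lid's hinge edge at about row 205, with hinge knuckles at (228,208) and (365,196). Both fingers are clear on the -y side. I'll tilt more so the tips pass below the knuckles.

```bash
python3 - <<'E'
from h import *
t=np.radians(18)
print(rel(dock([-.02,-.13,.035]),ori([1,0,0],[0,np.sin(t),-np.cos(t)])))
print(rel(dock([-.02,-.11,.035]),ori([1,0,0],[0,np.sin(t),-np.cos(t)])))
E
```

```text
(array([ 22.3, 112.5,  -0.5]), array([-0.2, -0.2,  6. ]))
(array([  2.8, 116.6,  -0.6]), array([-0.2, -0.2,  6. ]))
```

```bash
python3 -m inch '[{"x":5,"y":15,"z":0,"rx":0,"ry":0,"rz":2,"grip":-1},{"x":10,"y":35,"z":0,"rx":0,"ry":0,"rz":4,"grip":-1},{"x":15,"y":55,"z":0,"rx":0,"ry":0,"rz":6,"grip":-1},{"x":18,"y":75,"z":0,"rx":0,"ry":0,"rz":6,"grip":-1},{"x":20,"y":92,"z":0,"rx":0,"ry":0,"rz":6,"grip":-1},{"x":22,"y":105,"z":0,"rx":0,"ry":0,"rz":6,"grip":-1},{"x":22,"y":112,"z":0,"rx":0,"ry":0,"rz":6,"grip":-1},{"x":22,"y":112,"z":0,"rx":0,"ry":0,"rz":6,"grip":-1}]'
python3 - <<'E'
from h import *
t=np.radians(18)
R1=ori([1,0,0],[0,np.sin(t),-np.cos(t)])
for y in(-.11,-.076,-.07): print(rel(dock([-.02,y,.035]),R1))
print(undock(pose()[0]),get_obs()['contact_force'],get_obs()['t'])
p,d=grab_frame('scene'); cv2.imwrite("pics/scene2.png",cv2.resize(p[200:360,160:360,::-1],None,fx=4,fy=3.7))
E
```

```text
t: 2.65
eef_pos: [0.5184, -0.02, 0.0359]
orientation: [0.545, -0.377, 0.597, -0.453]
contact_force: [-0.3, -0.0, -0.1]
gripper_width: 0.998
(array([-18.9,   7. ,  -1.4]), array([-0.3, -0.3,  0. ]))
(array([-51.2,  17.5,  -1.6]), array([-0.3, -0.3,  0. ]))
(array([-56.9,  19.4,  -1.6]), array([-0.3, -0.3,  0. ]))
[-0.01876706 -0.13011865  0.03588895] [-0.25543836 -0.00565165 -0.06655762] 2.65
```

View pics/scene2.png

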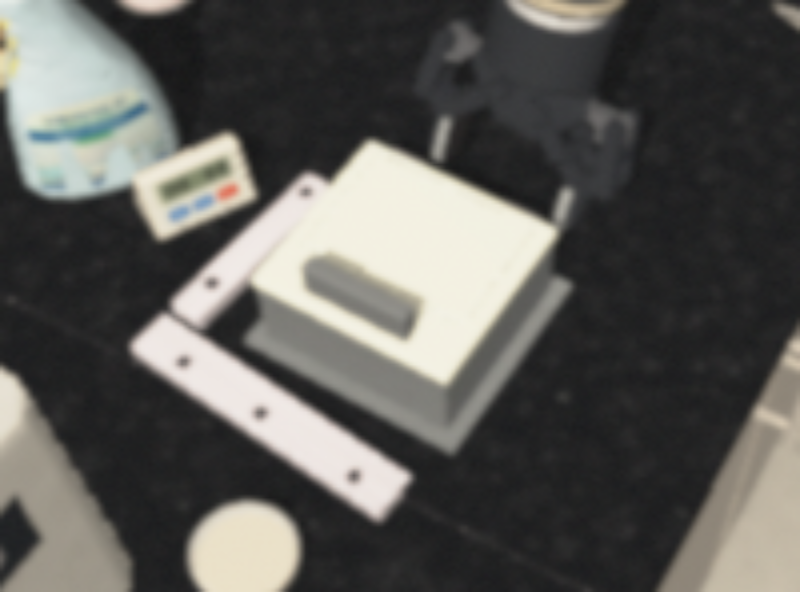

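The fingers stand clear behind the hinge wall, with the tips below the lid level. Next I push along +y.

```bash
python3 -m inch '[{"x":-5,"y":2,"z":-1,"rx":0,"ry":0,"rz":0,"grip":-1},{"x":-10,"y":3,"z":-1,"rx":0,"ry":0,"rz":0,"grip":-1},{"x":-15,"y":5,"z":-1,"rx":0,"ry":0,"rz":0,"grip":-1},{"x":-19,"y":6,"z":-1,"rx":0,"ry":0,"rz":0,"grip":-1},{"x":-23,"y":7.5,"z":-1,"rx":0,"ry":0,"rz":0,"grip":-1},{"x":-27,"y":9,"z":-1,"rx":0,"ry":0,"rz":0,"grip":-1},{"x":-31,"y":10,"z":-1,"rx":0,"ry":0,"rz":0,"grip":-1},{"x":-35,"y":11.5,"z":-1,"rx":0,"ry":0,"rz":0,"grip":-1}]'
python3 - <<'E'
from h import *
print(undock(pose()[0]),RD.inv().apply(get_obs()['contact_force']),get_obs()['t'])
p,d=grab_frame('scene'); cv2.imwrite("pics/scene3.png",cv2.resize(p[200:360,160:360,::-1],None,fx=4,fy=3.7))
E
```

```text
t: 3.5
eef_pos: [0.5206, 0.0144, 0.0353]
orientation: [0.543, -0.379, 0.597, -0.453]
contact_force: [-4.3, -8.6, 6.5]
gripper_width: 0.998
[-0.02088416 -0.09577413  0.03526274] [-3.15380599 -9.09216739  6.51615659] 3.5
```

View pics/scene3.png

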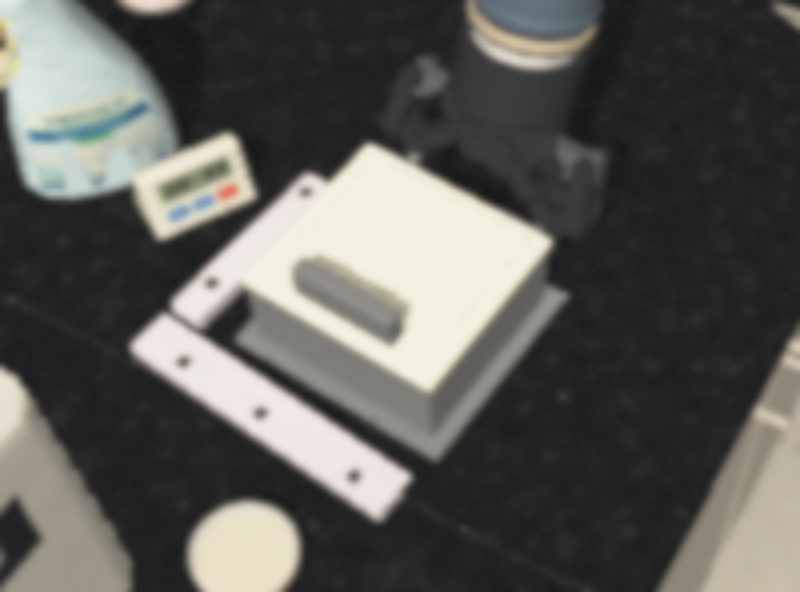

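The box is sliding and turning parallel to the rail. I'll continue.

```bash
python3 -m inch '[{"x":-3,"y":1,"z":0,"rx":0,"ry":0,"rz":0,"grip":-1},{"x":-6,"y":2,"z":0,"rx":0,"ry":0,"rz":0,"grip":-1},{"x":-9,"y":3,"z":0,"rx":0,"ry":0,"rz":0,"grip":-1},{"x":-12,"y":4,"z":0,"rx":0,"ry":0,"rz":0,"grip":-1},{"x":-14,"y":4.5,"z":0,"rx":0,"ry":0,"rz":0,"grip":-1},{"x":-16,"y":5,"z":0,"rx":0,"ry":0,"rz":0,"grip":-1},{"x":-18,"y":6,"z":0,"rx":0,"ry":0,"rz":0,"grip":-1},{"x":-18,"y":6,"z":0,"rx":0,"ry":0,"rz":0,"grip":-1}]'
python3 - <<'E'
from h import *
print(undock(pose()[0]),RD.inv().apply(get_obs()['contact_force']),get_obs()['t'])
p,d=grab_frame('scene'); cv2.imwrite("pics/scene4.png",cv2.resize(p[200:360,160:360,::-1],None,fx=4,fy=3.7))
E
```

```text
t: 4.35
eef_pos: [0.524, 0.0339, 0.0351]
orientation: [0.543, -0.377, 0.597, -0.454]
contact_force: [-2.3, -5.9, 2.6]
gripper_width: 1.001
[-0.01989645 -0.07600629  0.03508164] [-1.55930287 -6.15925212  2.63316964] 4.35
```

View pics/scene4.png

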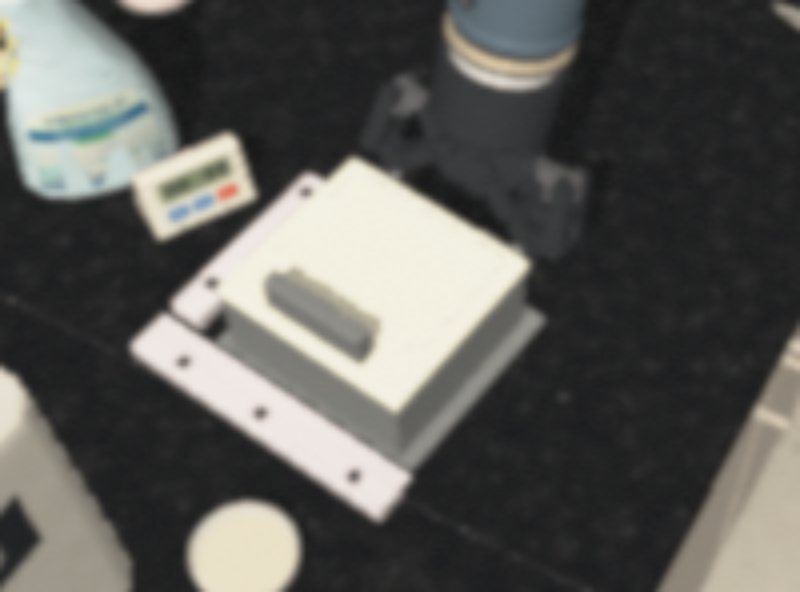

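```bash
python3 -m inch '[{"x":-1,"y":0.3,"z":0,"rx":0,"ry":0,"rz":0,"grip":-1},{"x":-2,"y":0.7,"z":0,"rx":0,"ry":0,"rz":0,"grip":-1},{"x":-3,"y":1,"z":0,"rx":0,"ry":0,"rz":0,"grip":-1},{"x":-4,"y":1.3,"z":0,"rx":0,"ry":0,"rz":0,"grip":-1},{"x":-5,"y":1.6,"z":0,"rx":0,"ry":0,"rz":0,"grip":-1},{"x":-6,"y":2,"z":0,"rx":0,"ry":0,"rz":0,"grip":-1},{"x":-7,"y":2.3,"z":0,"rx":0,"ry":0,"rz":0,"grip":-1},{"x":-7,"y":2.3,"z":0,"rx":0,"ry":0,"rz":0,"grip":-1}]'
python3 - <<'E'
from h import *
print(undock(pose()[0]),RD.inv().apply(get_obs()['contact_force']),get_obs()['t'])
E
```

```text
t: 5.2
eef_pos: [0.5252, 0.0402, 0.0351]
orientation: [0.543, -0.377, 0.597, -0.454]
contact_force: [-1.7, -8.4, 3.0]
gripper_width: 0.999
[-0.01944267 -0.06959973  0.03507195] [-0.58777917 -8.58166751  2.95529351] 5.2
```

```bash
python3 -m inch '[{"x":-1,"y":0.3,"z":0,"rx":0,"ry":0,"rz":0,"grip":-1},{"x":-2,"y":0.7,"z":0,"rx":0,"ry":0,"rz":0,"grip":-1},{"x":-3,"y":1,"z":0,"rx":0,"ry":0,"rz":0,"grip":-1},{"x":-4,"y":1.3,"z":0,"rx":0,"ry":0,"rz":0,"grip":-1},{"x":-4,"y":1.3,"z":0,"rx":0,"ry":0,"rz":0,"grip":-1},{"x":-4,"y":1.3,"z":0,"rx":0,"ry":0,"rz":0,"grip":-1},{"x":-4,"y":1.3,"z":0,"rx":0,"ry":0,"rz":0,"grip":-1},{"x":-4,"y":1.3,"z":0,"rx":0,"ry":0,"rz":0,"grip":-1}]'
python3 - <<'E'
from h import *
print(undock(pose()[0]),RD.inv().apply(get_obs()['contact_force']),get_obs()['t'])
p,d=grab_frame('scene'); cv2.imwrite("pics/scene5.png",cv2.resize(p[200:360,160:360,::-1],None,fx=4,fy=3.7))
E
```

```text
t: 6.0
eef_pos: [0.5254, 0.0405, 0.035]
orientation: [0.542, -0.378, 0.596, -0.456]
contact_force: [-5.5, -18.6, 10.5]
gripper_width: 1.0
[-0.01936269 -0.06926169  0.03495062] [ -3.14855865 -19.14333972  10.5400023 ] 6.0
```

View pics/scene5.png

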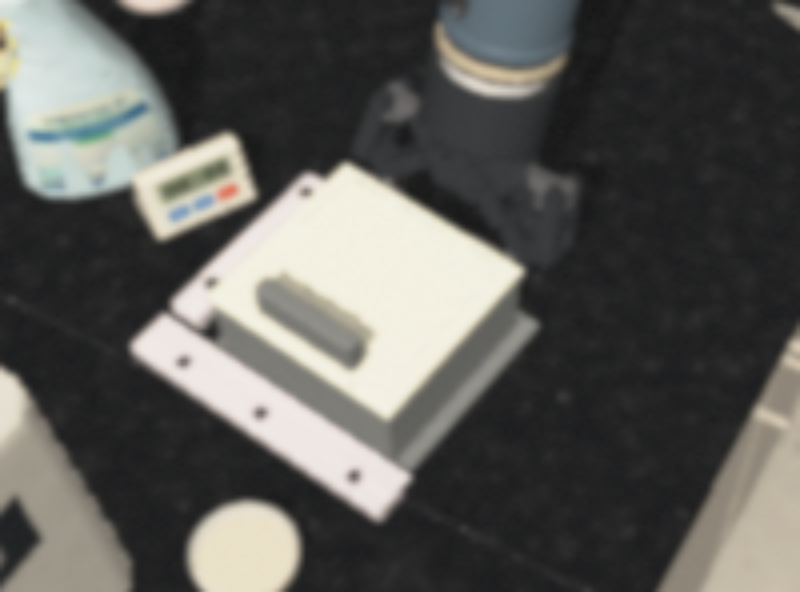

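The foot is seated at the rail: 19 N with no motion. Now I retreat and lift.

```bash
python3 -m inch '[{"x":10,"y":-3,"z":0,"rx":0,"ry":0,"rz":0,"grip":-1},{"x":30,"y":-10,"z":0,"rx":0,"ry":0,"rz":0,"grip":-1},{"x":45,"y":-35,"z":0,"rx":0,"ry":0,"rz":0,"grip":-1},{"x":45,"y":-70,"z":0,"rx":0,"ry":0,"rz":-4,"grip":-1},{"x":45,"y":-105,"z":0,"rx":0,"ry":0,"rz":-8,"grip":-1},{"x":45,"y":-140,"z":0,"rx":0,"ry":0,"rz":-12,"grip":-1},{"x":45,"y":-170,"z":0,"rx":0,"ry":0,"rz":-18,"grip":-1},{"x":45,"y":-170,"z":0,"rx":0,"ry":0,"rz":-18,"grip":-1}]'
python3 - <<'E'
from h import *
t=np.radians(12)
c=get_calibration('top'); p,d=grab_frame('top'); P=cloud(c,d); cv2.imwrite('pics/top2.png',p[:,:,::-1])
print(rel(dock([-.13,-.01,.18]),ori([0,-1,0],[0,0,-1])),undock(pose()[0]),get_obs()['t'])
E
```

```text
t: 6.85
eef_pos: [0.516, -0.0444, 0.1879]
orientation: [-0.47, 0.465, -0.527, 0.534]
contact_force: [0.2, 0.6, 1.1]
gripper_width: 1.002
(array([-145.2,    4.6, -110.8]), array([-0.4, 89.9, -0.4])) [-0.01952833 -0.15547001  0.1854919 ] 6.9
```

View pics/top2.png

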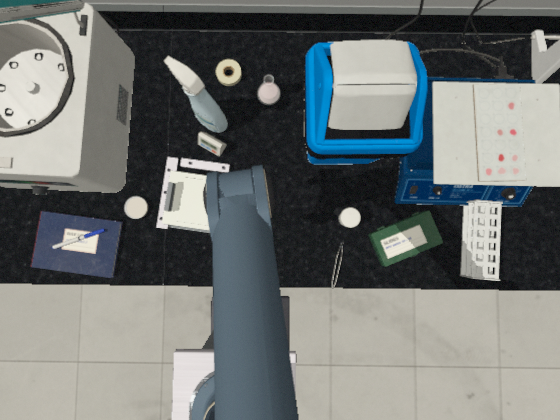

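```bash
python3 -m inch '[{"x":0,"y":0,"z":-15,"rx":0,"ry":8,"rz":0,"grip":-1},{"x":-10,"y":0,"z":-30,"rx":0,"ry":16,"rz":0,"grip":-1},{"x":-30,"y":0,"z":-45,"rx":0,"ry":24,"rz":0,"grip":-1},{"x":-50,"y":0,"z":-60,"rx":0,"ry":32,"rz":0,"grip":-1},{"x":-70,"y":0,"z":-75,"rx":0,"ry":40,"rz":0,"grip":-1},{"x":-95,"y":0,"z":-90,"rx":0,"ry":48,"rz":0,"grip":-1},{"x":-120,"y":0,"z":-100,"rx":0,"ry":56,"rz":0,"grip":-1},{"x":-145,"y":0,"z":-110,"rx":0,"ry":64,"rz":0,"grip":-1}]'
python3 - <<'E'
from h import *
t=np.radians(10)
print(rel(dock([-.125,-.01,.14]),ori([0,-1,0],[np.sin(t),0,-np.cos(t)])),undock(pose()[0]),get_obs()['t'],get_obs()['joint_positions'].round(2))
E
```

```text
t: 7.7
eef_pos: [0.4213, 0.1116, 0.1815]
orientation: [-0.112, 0.112, -0.698, 0.698]
contact_force: [1.2, 0.1, 1.1]
gripper_width: 1.004
(array([-6.5, 41.5,  1.3]), array([ 2.2, 25.3,  9.8])) [-0.13143158 -0.01160796  0.18149148] 7.7 [-0.02  0.19 -0.37  2.13  0.09  0.84 -1.7 ]
```

```bash
python3 -m inch '[{"x":-1,"y":0,"z":0,"rx":0,"ry":8,"rz":2,"grip":-1},{"x":-2,"y":10,"z":0,"rx":0,"ry":16,"rz":5,"grip":-1},{"x":-4,"y":20,"z":0,"rx":1,"ry":22,"rz":8,"grip":-1},{"x":-6,"y":35,"z":1,"rx":2,"ry":25,"rz":10,"grip":-1},{"x":-6,"y":41,"z":1,"rx":2,"ry":25,"rz":10,"grip":-1},{"x":-6,"y":41,"z":1,"rx":2,"ry":25,"rz":10,"grip":-1},{"x":-6,"y":41,"z":1,"rx":2,"ry":25,"rz":10,"grip":-1},{"x":-6,"y":41,"z":1,"rx":2,"ry":25,"rz":10,"grip":-1}]'
python3 - <<'E'
from h import *
t=np.radians(10)
o=get_obs()
print(rel(dock([-.120,-.01,.035]),ori([0,-1,0],[np.sin(t),0,-np.cos(t)])),undock(pose()[0]),get_obs()['t'],get_obs()['joint_positions'].round(2))
p,d=grab_frame('wrist'); cv2.imwrite('pics/wrist6.png',p[:,:,::-1]); 
P=cloud(wristcal(o),d); Q=RD.inv().apply(P.reshape(-1,3)-D0).reshape(P.shape)
for lo,hi,n in[(.074,.088,'lid'),(.1,.12,'bar')]:
    m=((Q[...,2]>lo)&(Q[...,2]<hi)&(abs(Q[...,0])<.12)&(abs(Q[...,1])<.12))
    q=Q[m]; r=cv2.minAreaRect(q[:,:2].astype(np.float32)*1000); print(n,m.sum(),np.median(q[:,2]),cv2.boxPoints(r).round(0).tolist())
E
```

```text
t: 8.5
eef_pos: [0.4297, 0.112, 0.1424]
orientation: [-0.024, -0.104, -0.701, 0.705]
contact_force: [0.7, -0.0, -1.2]
gripper_width: 1.0
(array([ 16.1, 106.2,   0.3]), array([ 0.3,  0.6, -0.3])) [-0.1232278  -0.01023382  0.14235676] 8.5 [-0.15  0.19 -0.28  2.26  0.27  0.56 -2.33]
lid 39871 0.080940027258257 [[-82.0, -63.0], [16.0, -64.0], [17.0, 65.0], [-82.0, 65.0]]
bar 3848 0.10894668229249496 [[-50.0, 44.0], [4.0, 44.0], [4.0, 56.0], [-50.0, 57.0]]
```

View pics/wrist6.png

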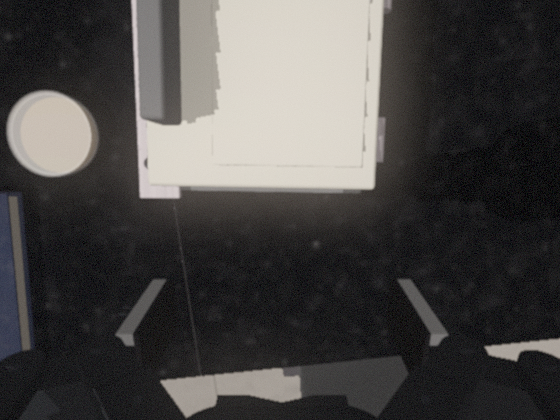

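Lid edge is near dock x = -82, so the box is about 15 mm short and parallel to the rail. I'll descend behind the -x wall.

```bash
python3 -m inch '[{"x":2,"y":15,"z":0,"rx":0,"ry":0,"rz":0,"grip":-1},{"x":5,"y":30,"z":0,"rx":0,"ry":0,"rz":0,"grip":-1},{"x":8,"y":45,"z":0,"rx":0,"ry":0,"rz":0,"grip":-1},{"x":10,"y":60,"z":0,"rx":0,"ry":0,"rz":0,"grip":-1},{"x":12,"y":75,"z":0,"rx":0,"ry":0,"rz":0,"grip":-1},{"x":14,"y":90,"z":0,"rx":0,"ry":0,"rz":0,"grip":-1},{"x":16,"y":100,"z":0,"rx":0,"ry":0,"rz":0,"grip":-1},{"x":16,"y":105,"z":0,"rx":0,"ry":0,"rz":0,"grip":-1}]'
python3 - <<'E'
from h import *
t=np.radians(10)
print(rel(dock([-.10,-.01,.035]),ori([0,-1,0],[np.sin(t),0,-np.cos(t)])),undock(pose()[0]),get_obs()['t'],get_obs()['joint_positions'].round(2),get_obs()['contact_force'])
p,d=grab_frame('scene'); cv2.imwrite("pics/scene7.png",cv2.resize(p[200:360,160:360,::-1],None,fx=4,fy=3.7))
E
```

```text
t: 9.35
eef_pos: [0.432, 0.1119, 0.0352]
orientation: [-0.023, -0.103, -0.701, 0.706]
contact_force: [0.8, -1.3, 0.6]
gripper_width: 1.003
(array([-20.5,   4. ,   0.3]), array([ 0.3,  0.6, -0.3])) [-0.120889   -0.00997943  0.03522764] 9.35 [-0.3   0.4  -0.12  2.34  0.5   0.28 -2.57] [ 0.78680948 -1.31873622  0.59966092]
```

View pics/scene7.png

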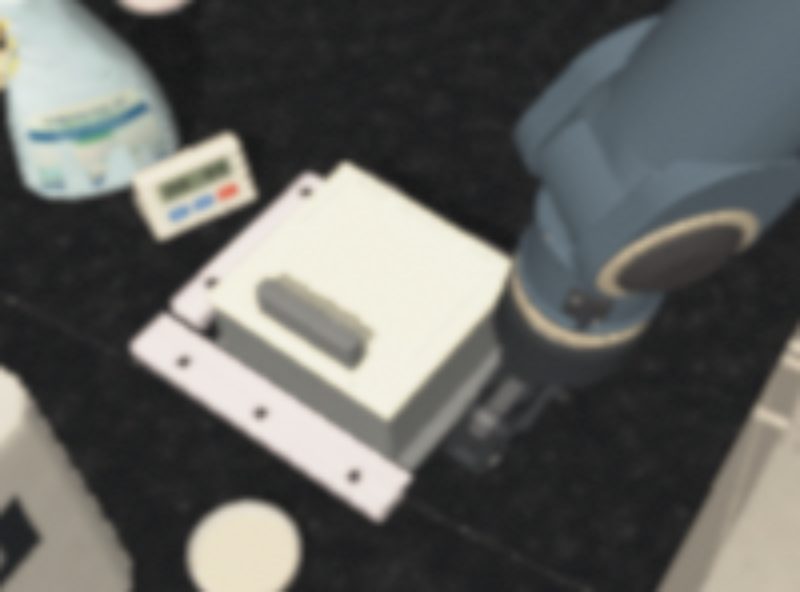

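```bash
python3 -m inch '[{"x":-3,"y":0.5,"z":0,"rx":0,"ry":0,"rz":0,"grip":-1},{"x":-7,"y":1.2,"z":0,"rx":0,"ry":0,"rz":0,"grip":-1},{"x":-11,"y":1.9,"z":0,"rx":0,"ry":0,"rz":0,"grip":-1},{"x":-15,"y":2.6,"z":0,"rx":0,"ry":0,"rz":0,"grip":-1},{"x":-19,"y":3.3,"z":0,"rx":0,"ry":0,"rz":0,"grip":-1},{"x":-23,"y":4,"z":0,"rx":0,"ry":0,"rz":0,"grip":-1},{"x":-27,"y":4.7,"z":0,"rx":0,"ry":0,"rz":0,"grip":-1},{"x":-31,"y":5.4,"z":0,"rx":0,"ry":0,"rz":0,"grip":-1}]'
python3 - <<'E'
from h import *
print(undock(pose()[0]),RD.inv().apply(get_obs()['contact_force']),get_obs()['t'],get_obs()['joint_positions'].round(2))
E
```

```text
t: 10.2
eef_pos: [0.4625, 0.1081, 0.0357]
orientation: [-0.022, -0.103, -0.7, 0.706]
contact_force: [-8.0, 2.1, 6.7]
gripper_width: 0.999
[-0.09013887 -0.00996729  0.03573869] [-8.16605847  1.04739071  6.70492095] 10.2 [-0.24  0.43 -0.15  2.28  0.48  0.31 -2.51]
```

```bash
python3 -m inch '[{"x":-2,"y":0.4,"z":0,"rx":0,"ry":0,"rz":0,"grip":-1},{"x":-4,"y":0.7,"z":0,"rx":0,"ry":0,"rz":0,"grip":-1},{"x":-6,"y":1.1,"z":0,"rx":0,"ry":0,"rz":0,"grip":-1},{"x":-8,"y":1.4,"z":0,"rx":0,"ry":0,"rz":0,"grip":-1},{"x":-9.5,"y":1.7,"z":0,"rx":0,"ry":0,"rz":0,"grip":-1},{"x":-11,"y":1.9,"z":0,"rx":0,"ry":0,"rz":0,"grip":-1},{"x":-12,"y":2.1,"z":0,"rx":0,"ry":0,"rz":0,"grip":-1},{"x":-12,"y":2.1,"z":0,"rx":0,"ry":0,"rz":0,"grip":-1}]'
python3 - <<'E'
from h import *
print(undock(pose()[0]),RD.inv().apply(get_obs()['contact_force']),get_obs()['t'],get_obs()['joint_positions'].round(2))
p,d=grab_frame('scene'); cv2.imwrite("pics/scene8.png",cv2.resize(p[200:360,160:360,::-1],None,fx=4,fy=3.7))
E
```

```text
t: 11.0
eef_pos: [0.4713, 0.106, 0.0348]
orientation: [-0.021, -0.101, -0.7, 0.707]
contact_force: [-8.2, 0.2, 3.8]
gripper_width: 0.996
[-0.08120216 -0.0110167   0.03475148] [-8.19551253 -0.80301478  3.750309  ] 11.0 [-0.22  0.44 -0.16  2.25  0.48  0.33 -2.49]
```

View pics/scene8.png

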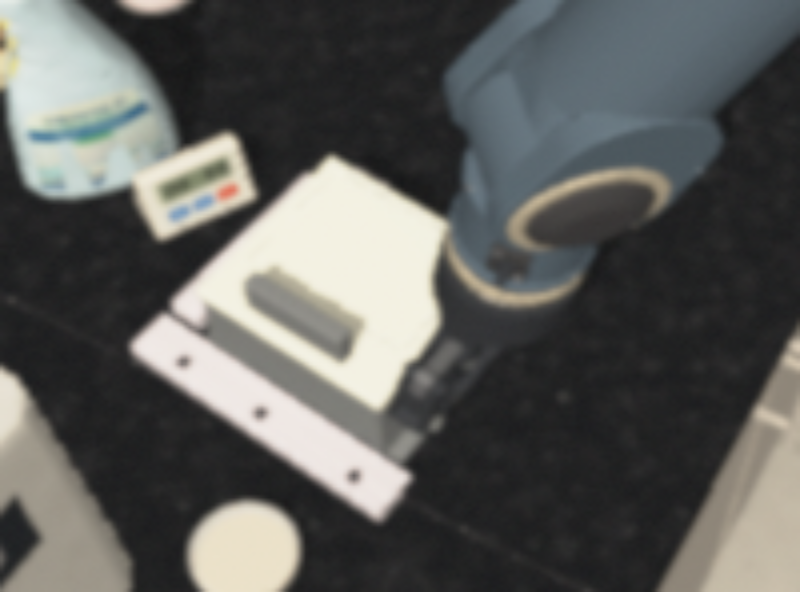

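```bash
python3 -m inch '[{"x":-1,"y":0.2,"z":0,"rx":0,"ry":0,"rz":0,"grip":-1},{"x":-2,"y":0.4,"z":0,"rx":0,"ry":0,"rz":0,"grip":-1},{"x":-3,"y":0.5,"z":0,"rx":0,"ry":0,"rz":0,"grip":-1},{"x":-4,"y":0.7,"z":0,"rx":0,"ry":0,"rz":0,"grip":-1},{"x":-5,"y":0.9,"z":0,"rx":0,"ry":0,"rz":0,"grip":-1},{"x":-6,"y":1,"z":0,"rx":0,"ry":0,"rz":0,"grip":-1},{"x":-7,"y":1.2,"z":0,"rx":0,"ry":0,"rz":0,"grip":-1},{"x":-7,"y":1.2,"z":0,"rx":0,"ry":0,"rz":0,"grip":-1}]'
python3 - <<'E'
from h import *
print(undock(pose()[0]),RD.inv().apply(get_obs()['contact_force']),get_obs()['t'],get_obs()['joint_positions'].round(2))
E
```

```text
t: 11.85
eef_pos: [0.4773, 0.1053, 0.0346]
orientation: [-0.021, -0.1, -0.699, 0.707]
contact_force: [-12.2, 1.0, 5.6]
gripper_width: 1.0
[-0.075105   -0.01095625  0.03463958] [-12.2331614   -0.57642925   5.60681188] 11.85 [-0.21  0.45 -0.17  2.24  0.47  0.34 -2.48]
```

```bash
python3 -m inch '[{"x":-1,"y":0.2,"z":0,"rx":0,"ry":0,"rz":0,"grip":-1},{"x":-2,"y":0.4,"z":0,"rx":0,"ry":0,"rz":0,"grip":-1},{"x":-3,"y":0.5,"z":0,"rx":0,"ry":0,"rz":0,"grip":-1},{"x":-4,"y":0.7,"z":0,"rx":0,"ry":0,"rz":0,"grip":-1},{"x":-4,"y":0.7,"z":0,"rx":0,"ry":0,"rz":0,"grip":-1},{"x":-4,"y":0.7,"z":0,"rx":0,"ry":0,"rz":0,"grip":-1},{"x":-4,"y":0.7,"z":0,"rx":0,"ry":0,"rz":0,"grip":-1},{"x":-4,"y":0.7,"z":0,"rx":0,"ry":0,"rz":0,"grip":-1}]'
python3 - <<'E'
from h import *
print(undock(pose()[0]),RD.inv().apply(get_obs()['contact_force']),get_obs()['t'],get_obs()['joint_positions'].round(2))
p,d=grab_frame('scene'); cv2.imwrite("pics/scene9.png",cv2.resize(p[200:360,160:360,::-1],None,fx=4,fy=3.7))
E
```

```text
t: 12.65
eef_pos: [0.4775, 0.1052, 0.0342]
orientation: [-0.019, -0.098, -0.699, 0.708]
contact_force: [-21.3, 2.5, 18.0]
gripper_width: 1.0
[-0.0748857  -0.0110204   0.03421139] [-21.47870477  -0.18714095  18.02738573] 12.65 [-0.21  0.45 -0.17  2.24  0.47  0.35 -2.47]
```

View pics/scene9.png

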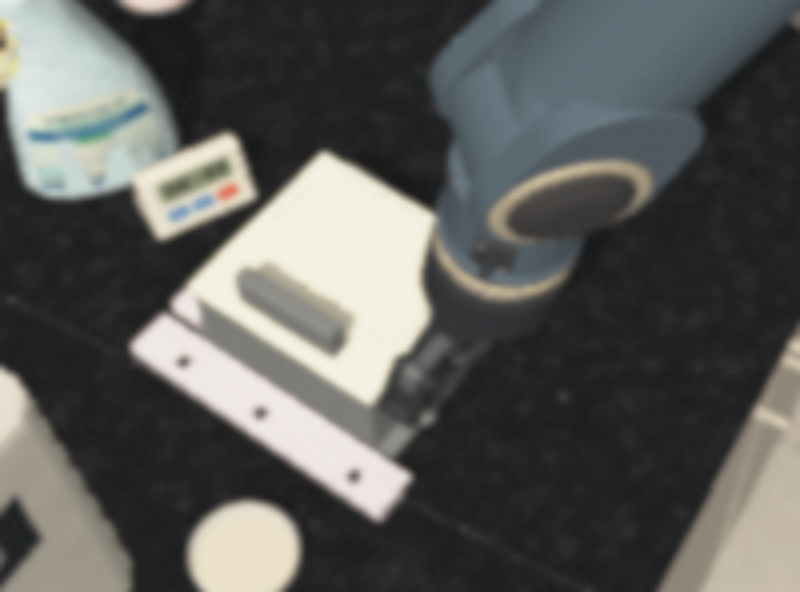

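It stopped hard against the end stop: 21 N with no motion. I'll retreat and look.

```bash
python3 -m inch '[{"x":10,"y":-2,"z":0,"rx":0,"ry":0,"rz":0,"grip":-1},{"x":25,"y":-4,"z":0,"rx":0,"ry":0,"rz":0,"grip":-1},{"x":38,"y":-20,"z":0,"rx":0,"ry":0,"rz":0,"grip":-1},{"x":38,"y":-55,"z":0,"rx":0,"ry":0,"rz":0,"grip":-1},{"x":38,"y":-90,"z":0,"rx":0,"ry":0,"rz":-3,"grip":-1},{"x":30,"y":-125,"z":0,"rx":0,"ry":0,"rz":-7,"grip":-1},{"x":0,"y":-155,"z":0,"rx":0,"ry":0,"rz":-10,"grip":-1},{"x":-20,"y":-165,"z":0,"rx":0,"ry":0,"rz":-10,"grip":-1}]'
cat > look.py <<'E'
from h import *
import sys
o=get_obs(); p,d=grab_frame('wrist'); cv2.imwrite(f'pics/{sys.argv[1]}.png',p[:,:,::-1])
P=cloud(wristcal(o),d); Q=RD.inv().apply(P.reshape(-1,3)-D0).reshape(P.shape)
print(undock(pose(o)[0]),o['t'],o['joint_positions'].round(2))
for lo,hi,n in[(.012,.018,'dock'),(.074,.088,'lid'),(.1,.12,'bar')]:
    m=((Q[...,2]>lo)&(Q[...,2]<hi)&(abs(Q[...,0])<.12)&(abs(Q[...,1])<.12)).astype(np.uint8)
    k,l,s,_=cv2.connectedComponentsWithStats(m)
    for i in range(1,k):
        if s[i,4]>300:
            q=Q[l==i]; r=cv2.minAreaRect(q[:,:2].astype(np.float32)*1000); print(n,s[i],np.median(q[:,2]),cv2.boxPoints(r).round(1).tolist())
E
python3 look.py wrist10
```

```text
t: 13.5
eef_pos: [0.481, 0.1063, 0.2063]
orientation: [-0.036, 0.046, 0.708, -0.704]
contact_force: [0.5, 0.1, 0.4]
gripper_width: 0.997
[-0.07161745 -0.00952753  0.20634969] 13.5 [ 0.02  0.24 -0.38  2.    0.11  0.91 -2.1 ]
dock [ 151    0   51  213 3079] 0.014343530710000385 [[-95.0999984741211, 94.4000015258789], [-94.4000015258789, 65.30000305175781], [77.5, 69.5], [76.80000305175781, 98.5]]
lid [  166     0   206   204 34898] 0.08085764865193562 [[-67.9000015258789, 63.79999923706055], [-66.4000015258789, -64.69999694824219], [63.79999923706055, -63.099998474121094], [62.20000076293945, 65.4000015258789]]
bar [ 169   43   32  124 2837] 0.1090370206488879 [[-35.29999923706055, 56.20000076293945], [-35.20000076293945, 43.5], [34.400001525878906, 44.20000076293945], [34.20000076293945, 56.900001525878906]]
```

View pics/wrist10.png

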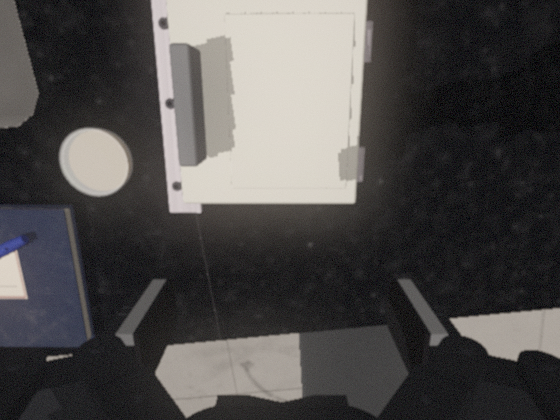

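```bash
python3 - <<'E'
from h import *
o=get_obs(); p,d=grab_frame('wrist'); cal=wristcal(o)
hsv=cv2.cvtColor(p,cv2.COLOR_RGB2GRAY).astype(int)
# edges along rows: print brightness transitions left side & right
for nm,rows in(('rail outer',range(30,200,4)),('bar/lid',())):
    pts=[]
    for v in rows:
        r=cv2.GaussianBlur(hsv[v:v+1].astype(np.float32),(5,1),0)[0]
        g=np.diff(r[140:172]); pts.append([140+g.argmax()+.5,v])
    Q=undock(onplane(cal,pts,.015)); A=np.polyfit(Q[:,0],Q[:,1],1); res=Q[:,1]-np.polyval(A,Q[:,0]); k=abs(res)<.002
    A=np.polyfit(Q[k,0],Q[k,1],1); print(nm,np.degrees(np.arctan(A[0])),A[1]*1000,k.sum())
pts=[]
for v in range(20,195,4):
    r=cv2.GaussianBlur(hsv[v:v+1].astype(np.float32),(5,1),0)[0]; g=np.diff(r[345:374]); pts.append([345+g.argmin()+.5,v])
Q=undock(onplane(cal,pts,.08)); A=np.polyfit(Q[:,0],Q[:,1],1)
k=abs(Q[:,1]-np.polyval(A,Q[:,0]))<.002; A=np.polyfit(Q[k,0],Q[k,1],1); print('lid -y edge',np.degrees(np.arctan(A[0])),A[1]*1000,k.sum())
E
```

```text
rail outer 0.10486584044699122 94.82289838926852 43Traceback (most recent call last):
  File "<stdin>", line 10, in <module>
  File "h.py", line 9, in onplane
    o,d=ray(c,uv); s=(z-o[2])/d[:,2]; return o+d*s[:,None]
        ~~~^^^^^^
  File "h.py", line 6, in ray
    d=np.c_[(uv[:,0]-c['cx'])/f,-(uv[:,1]-c['cy'])/f,-np.ones(len(uv))]
             ~~^^^^^
IndexError: index 0 is out of bounds for axis 1 with size 0
```

```bash
python3 - <<'E'
from h import *
o=get_obs(); p,d=grab_frame('wrist'); cal=wristcal(o)
g0=cv2.GaussianBlur(cv2.cvtColor(p,cv2.COLOR_RGB2GRAY).astype(np.float32),(5,5),0)
def fit(nm,pts,z,ax):
    Q=undock(onplane(cal,pts,z)); a,b=Q[:,ax],Q[:,1-ax]
    A=np.polyfit(a,b,1); 
    for _ in range(3):
        k=abs(b-np.polyval(A,a))<.0015; A=np.polyfit(a[k],b[k],1)
    print(nm,np.degrees(np.arctan(A[0])).round(2),(A[1]*1000).round(1),k.sum(),len(k))
fit('rail out',[[140+np.diff(g0[v,140:172]).argmax()+.5,v] for v in range(20,200,4)],.015,0)
fit('lid -y top',[[340+np.diff(g0[v,340:374]).argmin()+.5,v] for v in range(70,195,3)],.08,0)
fit('lid -x top',[[u,185+np.diff(g0[185:215,u]).argmin()+.5] for u in range(215,345,3)],.08,1)
fit('bar +y top',[[160+np.diff(g0[v,160:182]).argmin()+.5,v] for v in range(50,160,3)],.11,0)
E
```

```text
rail out 0.08 94.8 45 45
lid -y top 0.57 -59.0 31 42
lid -x top -0.52 -66.4 44 44
bar +y top 0.61 55.7 33 37
```

Position reads home to about 1 mm, but the yaw differs from the rail by about 0.5°. I'll repeat the +y push to seat it flush, since there is plenty of time.

```bash
python3 - <<'E'
from h import *
print(rel(dock([-.01,-.135,.18]),ori([1,0,0],[0,0,-1])))
E
python3 -m inch '[{"x":10,"y":0,"z":15,"rx":0,"ry":-8,"rz":0,"grip":-1},{"x":5,"y":0,"z":35,"rx":0,"ry":-16,"rz":0,"grip":-1},{"x":-5,"y":0,"z":55,"rx":0,"ry":-24,"rz":0,"grip":-1},{"x":-15,"y":0,"z":75,"rx":0,"ry":-32,"rz":0,"grip":-1},{"x":-30,"y":0,"z":90,"rx":0,"ry":-40,"rz":0,"grip":-1},{"x":-45,"y":0,"z":105,"rx":0,"ry":-48,"rz":0,"grip":-1},{"x":-60,"y":0,"z":120,"rx":0,"ry":-56,"rz":0,"grip":-1},{"x":-60,"y":0,"z":125,"rx":0,"ry":-64,"rz":0,"grip":-1}]'
python3 - <<'E'
from h import *
t=np.radians(18)
for y,z in((-.135,.15),(-.12,.035)):print(rel(dock([-.02,y,z]),ori([1,0,0],[0,np.sin(t),-np.cos(t)])),get_obs()['t'])
E
```

```text
(array([-63.3,  22.7, 125.7]), array([ -0.1, -89.4,  -0.6]))
t: 14.45
eef_pos: [0.5215, -0.0262, 0.2002]
orientation: [0.343, -0.34, 0.62, -0.619]
contact_force: [-0.9, 0.6, -0.5]
gripper_width: 1.002
(array([ 1.6, 50.2, -5.1]), array([ -4.1, -24.9,  17.5])) 14.45
(array([-11.5, 165.2, -11.6]), array([ -4.1, -24.9,  17.5])) 14.45
```

```bash
python3 -m inch '[{"x":1,"y":10,"z":-3,"rx":-1,"ry":-8,"rz":5,"grip":-1},{"x":2,"y":25,"z":-5,"rx":-2,"ry":-14,"rz":10,"grip":-1},{"x":2,"y":45,"z":-5,"rx":-3,"ry":-20,"rz":14,"grip":-1},{"x":2,"y":70,"z":-5,"rx":-4,"ry":-25,"rz":17.5,"grip":-1},{"x":2,"y":100,"z":-5,"rx":-4,"ry":-25,"rz":17.5,"grip":-1},{"x":2,"y":130,"z":-5,"rx":-4,"ry":-25,"rz":17.5,"grip":-1},{"x":2,"y":155,"z":-5,"rx":-4,"ry":-25,"rz":17.5,"grip":-1},{"x":2,"y":165,"z":-5,"rx":-4,"ry":-25,"rz":17.5,"grip":-1}]'
python3 - <<'E'
from h import *
t=np.radians(18)
o=get_obs();print(undock(pose(o)[0]),o['contact_force'],o['t'])
for y in(-.08,-.069):print(rel(dock([-.02,y,.035]),ori([1,0,0],[0,np.sin(t),-np.cos(t)])))
E
```

```text
t: 15.25
eef_pos: [0.5141, -0.022, 0.0338]
orientation: [0.544, -0.379, 0.598, -0.45]
contact_force: [-0.7, 0.2, 0.4]
gripper_width: 0.998
[-0.02279716 -0.13270155  0.0338035 ] [-0.72758017  0.21140145  0.40177468] 15.25
(array([-50.5,  15.2,   2.8]), array([ 0.2, -0.1, -0.1]))
(array([-60.9,  18.6,   2.8]), array([ 0.2, -0.1, -0.1]))
```

```bash
python3 -m inch '[{"x":-12,"y":3.6,"z":0,"rx":0,"ry":0,"rz":0,"grip":-1},{"x":-28,"y":8.4,"z":0,"rx":0,"ry":0,"rz":0,"grip":-1},{"x":-42,"y":12.6,"z":0,"rx":0,"ry":0,"rz":0,"grip":-1},{"x":-51,"y":15.4,"z":0,"rx":0,"ry":0,"rz":0,"grip":-1},{"x":-55,"y":16.8,"z":0,"rx":0,"ry":0,"rz":0,"grip":-1},{"x":-58,"y":17.7,"z":0,"rx":0,"ry":0,"rz":0,"grip":-1},{"x":-60,"y":18.4,"z":0,"rx":0,"ry":0,"rz":0,"grip":-1},{"x":-61,"y":18.7,"z":0,"rx":0,"ry":0,"rz":0,"grip":-1}]'
python3 - <<'E'
from h import *
o=get_obs();print(undock(pose(o)[0]),RD.inv().apply(o['contact_force']),o['t'])
E
```

```text
t: 16.05
eef_pos: [0.5259, 0.0394, 0.0381]
orientation: [0.545, -0.378, 0.596, -0.452]
contact_force: [-0.5, -2.2, 1.6]
gripper_width: 0.998
[-0.01867448 -0.07032101  0.03810693] [-0.19413338 -2.28183937  1.60787994] 16.05
```

```bash
python3 -m inch '[{"x":-1,"y":0.3,"z":0,"rx":0,"ry":0,"rz":0,"grip":-1},{"x":-2,"y":0.6,"z":0,"rx":0,"ry":0,"rz":0,"grip":-1},{"x":-3,"y":1,"z":0,"rx":0,"ry":0,"rz":0,"grip":-1},{"x":-4,"y":1.3,"z":0,"rx":0,"ry":0,"rz":0,"grip":-1},{"x":-5,"y":1.6,"z":0,"rx":0,"ry":0,"rz":0,"grip":-1},{"x":-6,"y":2,"z":0,"rx":0,"ry":0,"rz":0,"grip":-1},{"x":-6,"y":2,"z":2,"rx":0,"ry":0,"rz":0,"grip":-1},{"x":-6,"y":2,"z":3,"rx":0,"ry":0,"rz":0,"grip":-1}]'
python3 - <<'E'
from h import *
o=get_obs();print(undock(pose(o)[0]),RD.inv().apply(o['contact_force']),o['t'])
E
```

```text
t: 16.85
eef_pos: [0.5267, 0.0408, 0.0369]
orientation: [0.542, -0.38, 0.597, -0.453]
contact_force: [-8.9, -13.4, 10.3]
gripper_width: 0.999
[-0.01808442 -0.06874191  0.03690808] [ -7.15895152 -14.37440365  10.26775023] 16.85
```

The box is seated (14 N in +y, 7 N in +x, TCP at the same y as before). Now I move up and over the grip bar.

```bash
python3 -m inch '[{"x":10,"y":-3,"z":0,"rx":0,"ry":0,"rz":0,"grip":-1},{"x":30,"y":-10,"z":0,"rx":0,"ry":0,"rz":0,"grip":-1},{"x":45,"y":-35,"z":0,"rx":0,"ry":0,"rz":0,"grip":-1},{"x":45,"y":-70,"z":0,"rx":0,"ry":0,"rz":-4,"grip":-1},{"x":45,"y":-105,"z":0,"rx":0,"ry":0,"rz":-8,"grip":-1},{"x":45,"y":-140,"z":0,"rx":0,"ry":0,"rz":-12,"grip":-1},{"x":45,"y":-170,"z":0,"rx":0,"ry":0,"rz":-18,"grip":-1},{"x":20,"y":-165,"z":0,"rx":0,"ry":8,"rz":-18,"grip":-1}]'
python3 - <<'E'
from h import *
o=get_obs();print(undock(pose(o)[0]),o['t'],o['joint_positions'].round(2))
print(rel(dock([-.05,.02,.19]),ori([0,-1,0],[0,0,-1])))
E
```

```text
t: 17.65
eef_pos: [0.5222, -0.0246, 0.1929]
orientation: [0.425, -0.43, 0.565, -0.561]
contact_force: [1.6, 1.5, -0.7]
gripper_width: 0.997
[-0.0144102  -0.13423121  0.19292128] 17.65 [ 0.35  0.33 -0.47  1.93  0.18  0.94 -0.48]
(array([-147.4,    3.1,  -57.7]), array([ 0.3, 81.6,  0.5]))
```

```bash
python3 -m inch '[{"x":-15,"y":0,"z":-7,"rx":0,"ry":8,"rz":0,"grip":-1},{"x":-33,"y":0,"z":-15,"rx":0,"ry":16,"rz":0,"grip":-1},{"x":-52,"y":0,"z":-22,"rx":0,"ry":24,"rz":0,"grip":-1},{"x":-70,"y":0,"z":-29,"rx":0,"ry":32,"rz":0,"grip":-1},{"x":-90,"y":0,"z":-36,"rx":0,"ry":40,"rz":0,"grip":-1},{"x":-110,"y":0,"z":-43,"rx":0,"ry":48,"rz":0,"grip":-1},{"x":-130,"y":0,"z":-50,"rx":0,"ry":56,"rz":0,"grip":-1},{"x":-147,"y":0,"z":-57,"rx":0,"ry":64,"rz":0,"grip":-1}]'
python3 -m inch '[{"x":0,"y":0,"z":0,"rx":0,"ry":8,"rz":0,"grip":-1},{"x":0,"y":0,"z":0,"rx":0,"ry":16,"rz":0,"grip":-1},{"x":0,"y":0,"z":0,"rx":0,"ry":17.5,"rz":0,"grip":-1},{"x":0,"y":0,"z":0,"rx":0,"ry":17.5,"rz":0,"grip":-1},{"x":0,"y":0,"z":0,"rx":0,"ry":17.5,"rz":0,"grip":-1},{"x":0,"y":0,"z":0,"rx":0,"ry":17.5,"rz":0,"grip":-1},{"x":0,"y":0,"z":0,"rx":0,"ry":17.5,"rz":0,"grip":-1},{"x":0,"y":0,"z":0,"rx":0,"ry":17.5,"rz":0,"grip":-1}]'
python3 look.py wrist12; python3 - <<'E'
from h import *
o=get_obs()
print(rel(dock([-.05,.02,.19]),ori([0,-1,0],[0,0,-1])))
p,d=grab_frame('wrist'); cal=wristcal(o)
g0=cv2.GaussianBlur(cv2.cvtColor(p,cv2.COLOR_RGB2GRAY).astype(np.float32),(5,5),0); np.save('g0.npy',g0)
E
```

```text
t: 18.45
eef_pos: [0.5034, 0.135, 0.1895]
orientation: [0.059, -0.071, 0.706, -0.702]
contact_force: [0.1, 0.2, 0.8]
gripper_width: 0.998
t: 19.25
eef_pos: [0.5036, 0.1333, 0.1896]
orientation: [-0.047, 0.035, 0.707, -0.705]
contact_force: [-0.5, -0.3, 1.3]
gripper_width: 1.0
[-0.05252147  0.0201559   0.18963771] 19.25 [-0.12  0.31 -0.26  1.94  0.09  0.92 -2.11]
dock [ 181    0   50  233 5510] 0.014394620617475373 [[-94.5, 95.0], [-94.5, 65.5999984741211], [86.19999694824219, 65.69999694824219], [86.19999694824219, 95.0999984741211]]
dock [ 233    0  180   15 2600] 0.01451188838977402 [[76.5999984741211, 57.900001525878906], [77.69999694824219, -71.80000305175781], [87.30000305175781, -71.80000305175781], [86.19999694824219, 58.0]]
lid [  208    14   217   219 39943] 0.08086191240272303 [[-67.30000305175781, -62.79999923706055], [67.0, -63.099998474121094], [67.19999694824219, 65.0999984741211], [-67.0, 65.4000015258789]]
bar [ 215   72   28  128 2942] 0.10916659097816364 [[-34.599998474121094, 56.900001525878906], [-34.5, 44.70000076293945], [34.70000076293945, 45.0], [34.70000076293945, 57.20000076293945]]
(array([-2.5, -0.4,  0.2]), array([0.1, 0.5, 1. ]))
```

View pics/wrist12.png

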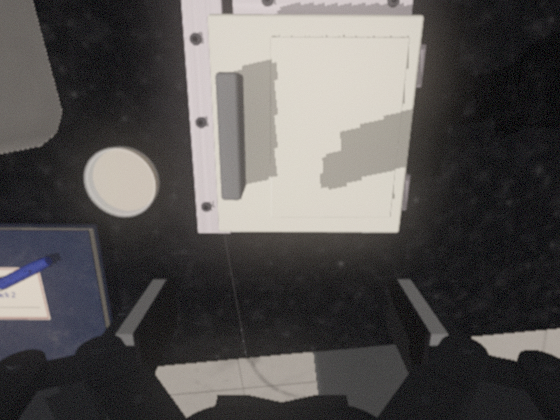

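The box, lid and rail axes now agree to within 0.2°, and the bar centre is at dock (0, 51) in the tool's view. I'll move over the bar and down.

```bash
python3 -m inch '[{"x":-18,"y":0,"z":-11,"rx":0,"ry":0,"rz":1,"grip":-1},{"x":-36,"y":0,"z":-22,"rx":0,"ry":0.5,"rz":1,"grip":-1},{"x":-52,"y":0,"z":-31,"rx":0,"ry":0.5,"rz":1,"grip":-1},{"x":-52,"y":10,"z":-31,"rx":0,"ry":0.5,"rz":1,"grip":-1},{"x":-52,"y":25,"z":-31,"rx":0,"ry":0.5,"rz":1,"grip":-1},{"x":-52,"y":40,"z":-31,"rx":0,"ry":0.5,"rz":1,"grip":-1},{"x":-52,"y":50,"z":-31,"rx":0,"ry":0.5,"rz":1,"grip":-1},{"x":-52,"y":50,"z":-31,"rx":0,"ry":0.5,"rz":1,"grip":-1}]'
python3 look.py wrist13; python3 - <<'E'
from h import *
print(rel(dock([0,.0515,.103]),ori([0,-1,0],[0,0,-1])))
p,d=grab_frame('scene'); cv2.imwrite("pics/scene13.png",cv2.resize(p[180:360,130:360,::-1],None,fx=3.3,fy=3.3))
E
```

```text
t: 20.15
eef_pos: [0.5562, 0.1577, 0.1369]
orientation: [0.045, -0.043, -0.706, 0.706]
contact_force: [-0.2, 0.0, -1.0]
gripper_width: 1.002
[-0.00330755  0.05085793  0.1369088 ] 20.15 [-0.17  0.45 -0.24  1.87  0.14  0.84 -2.17]
dock [ 272   55  208   37 7472] 0.014522549644571753 [[75.69999694824219, -72.19999694824219], [97.0999984741211, -72.19999694824219], [97.19999694824219, 58.0], [75.80000305175781, 58.0]]
dock [ 213   59   47  261 9733] 0.014448022527276477 [[-94.30000305175781, 68.19999694824219], [94.80000305175781, 66.0], [95.0999984741211, 95.0], [-94.0, 97.19999694824219]]
lid [  255   110   257   235 47059] 0.08089221306268163 [[-68.0999984741211, 65.0], [-67.9000015258789, -62.70000076293945], [67.0999984741211, -62.400001525878906], [66.80000305175781, 65.30000305175781]]
bar [ 270  187   28  143 3693] 0.109247197828997 [[-34.900001525878906, 57.0], [-34.900001525878906, 45.0], [35.29999923706055, 45.20000076293945], [35.20000076293945, 57.20000076293945]]
(array([-2.6, 35. , -0.2]), array([ 0. , -0. ,  0.1]))
```

View pics/wrist13.png

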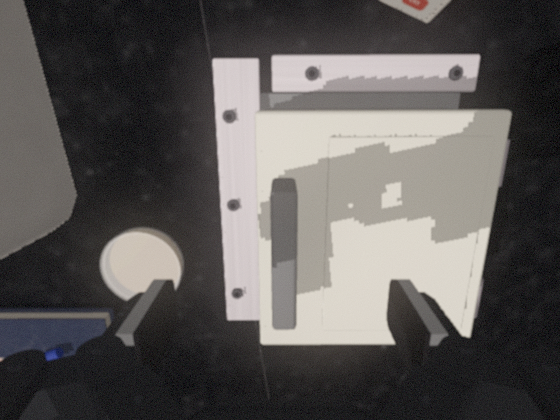

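View pics/scene13.png

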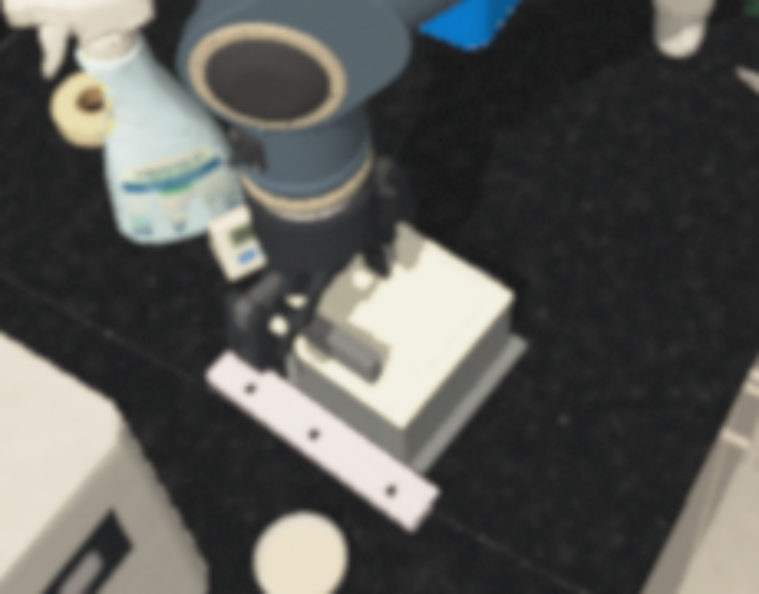

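Bar centre (y = 51.1 mm) is within 0.4 mm of the TCP. I'll descend and close.

```bash
python3 -m inch '[{"x":-1,"y":8,"z":0,"rx":0,"ry":0,"rz":0,"grip":-1},{"x":-2,"y":16,"z":0,"rx":0,"ry":0,"rz":0,"grip":-1},{"x":-2.5,"y":24,"z":0,"rx":0,"ry":0,"rz":0,"grip":-1},{"x":-2.5,"y":30,"z":0,"rx":0,"ry":0,"rz":0,"grip":-1},{"x":-2.5,"y":34,"z":0,"rx":0,"ry":0,"rz":0,"grip":-1},{"x":-2.5,"y":34,"z":0,"rx":0,"ry":0,"rz":0,"grip":-0.6},{"x":-2.5,"y":34,"z":0,"rx":0,"ry":0,"rz":0,"grip":-0.2},{"x":-2.5,"y":34,"z":0,"rx":0,"ry":0,"rz":0,"grip":0.2}]' 40
python3 - <<'E'
from h import *
o=get_obs();print(undock(pose(o)[0]),RD.inv().apply(o['contact_force']))
E
```

```text
t: 21.05
eef_pos: [0.5606, 0.1582, 0.1051]
orientation: [-0.044, 0.044, 0.706, -0.705]
contact_force: [-1.1, 0.5, 0.2]
gripper_width: 0.513
[0.00097747 0.05196606 0.10507474] [-1.11246205  0.37793818  0.20558416]
```

```bash
python3 -m inch '[{"x":0,"y":0,"z":0,"rx":0,"ry":0,"rz":0,"grip":0.4},{"x":0,"y":0,"z":0,"rx":0,"ry":0,"rz":0,"grip":0.55},{"x":0,"y":0,"z":0,"rx":0,"ry":0,"rz":0,"grip":0.65},{"x":0,"y":0,"z":0,"rx":0,"ry":0,"rz":0,"grip":0.75},{"x":0,"y":0,"z":0,"rx":0,"ry":0,"rz":0,"grip":1},{"x":0,"y":0,"z":0,"rx":0,"ry":0,"rz":0,"grip":1},{"x":0,"y":0,"z":0,"rx":0,"ry":0,"rz":0,"grip":1},{"x":0,"y":0,"z":0,"rx":0,"ry":0,"rz":0,"grip":1}]' 80
python3 - <<'E'
from h import *
o=get_obs();print(undock(pose(o)[0]),RD.inv().apply(o['contact_force']))
p,d=grab_frame('scene'); cv2.imwrite("pics/scene14.png",cv2.resize(p[180:360,130:360,::-1],None,fx=3.3,fy=3.3))
E
```

```text
t: 21.85
eef_pos: [0.5603, 0.1564, 0.105]
orientation: [0.045, -0.044, -0.705, 0.706]
contact_force: [-1.2, -4.9, 4.4]
gripper_width: 0.122
[0.00090484 0.0500748  0.1050159 ] [-0.55060879 -5.04941882  4.35191615]
```

View pics/scene14.png

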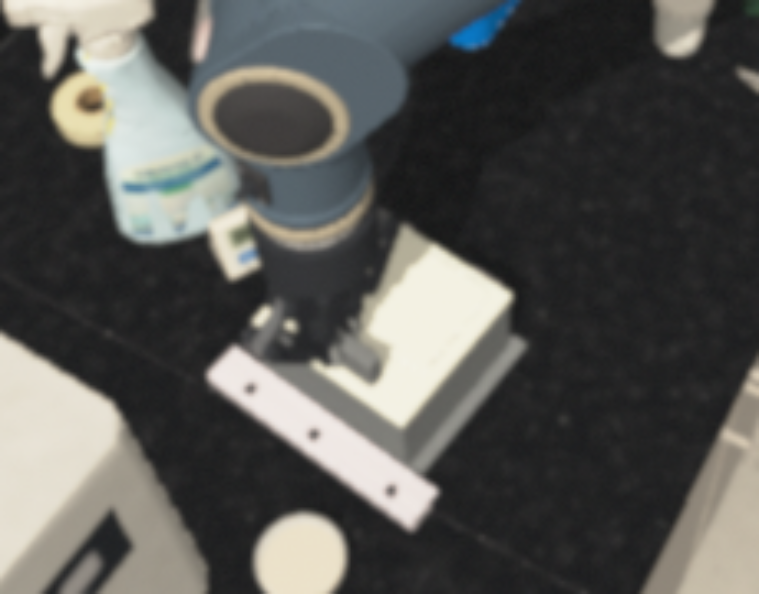

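Gripped on the bar at about 10–12 mm opening, with the bias pressing the box towards the rail. Now I break the seal gently along the hinge arc.

```bash
python3 -m inch '[{"x":0,"y":-1,"z":0,"rx":-0.3,"ry":0,"rz":0,"grip":1},{"x":0,"y":-2,"z":0.5,"rx":-0.8,"ry":0,"rz":0,"grip":1},{"x":0,"y":-3,"z":1,"rx":-1.4,"ry":0,"rz":0,"grip":1},{"x":0,"y":-4,"z":1.3,"rx":-2,"ry":0,"rz":0,"grip":1},{"x":0,"y":-5,"z":1.7,"rx":-2.6,"ry":0,"rz":0,"grip":1},{"x":0,"y":-6,"z":2.1,"rx":-3.2,"ry":0,"rz":0,"grip":1},{"x":0,"y":-6.5,"z":2.3,"rx":-3.4,"ry":0,"rz":0,"grip":1},{"x":0,"y":-6.5,"z":2.3,"rx":-3.4,"ry":0,"rz":0,"grip":1}]' 80
python3 - <<'E'
from h import *
o=get_obs();print(undock(pose(o)[0]),RD.inv().apply(o['contact_force']),(ori([0,-1,0],[0,0,-1]).inv()*pose(o)[1]).as_rotvec(degrees=True).round(2))
E
```

```text
t: 22.7
eef_pos: [0.5594, 0.1533, 0.1096]
orientation: [-0.044, 0.045, 0.726, -0.685]
contact_force: [2.9, -5.3, -9.5]
gripper_width: 0.121
[0.00040831 0.04688007 0.10963258] [ 3.54491835 -4.87595818 -9.53997643] [-3.29  0.04 -0.12]
```

Seal is yielding: about 0.04–0.05 rad with a 9.5 N load and no jump. I continue the arc, with a small +x bias.

```bash
python3 -m inch '[{"x":-0.3,"y":-2,"z":0.6,"rx":-1,"ry":0,"rz":0,"grip":1},{"x":-0.6,"y":-4,"z":1.3,"rx":-2,"ry":0,"rz":0,"grip":1},{"x":-1,"y":-5.5,"z":1.9,"rx":-2.9,"ry":0,"rz":0,"grip":1},{"x":-1,"y":-7,"z":2.4,"rx":-3.7,"ry":0,"rz":0,"grip":1},{"x":-1,"y":-8.5,"z":3,"rx":-4.5,"ry":0,"rz":0,"grip":1},{"x":-1,"y":-10,"z":3.6,"rx":-5.3,"ry":0,"rz":0,"grip":1},{"x":-1,"y":-11,"z":4,"rx":-5.8,"ry":0,"rz":0,"grip":1},{"x":-1,"y":-11,"z":4,"rx":-5.8,"ry":0,"rz":0,"grip":1}]' 80
python3 - <<'E'
from h import *
o=get_obs();print(undock(pose(o)[0]),RD.inv().apply(o['contact_force']),(ori([0,-1,0],[0,0,-1]).inv()*pose(o)[1]).as_rotvec(degrees=True).round(2))
p,d=grab_frame('scene'); cv2.imwrite("pics/scene15.png",cv2.resize(p[180:360,130:360,::-1],None,fx=3.3,fy=3.3))
E
```

```text
t: 23.5
eef_pos: [0.5592, 0.1487, 0.1211]
orientation: [-0.042, 0.047, 0.76, -0.647]
contact_force: [-1.4, -6.7, -2.8]
gripper_width: 0.124
[0.00074741 0.04230316 0.12114805] [-0.58775065 -6.84093957 -2.79811792] [-9.11  0.07 -0.18]
```

View pics/scene15.png

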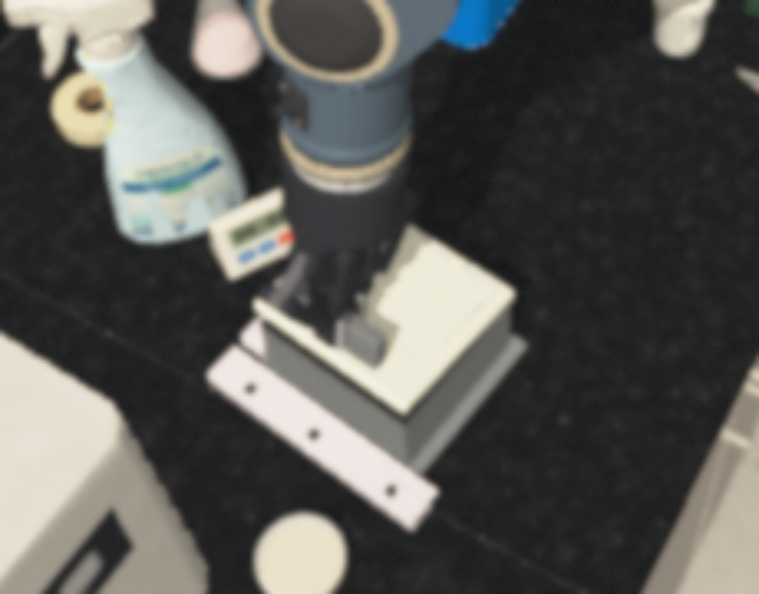

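```bash
python3 -m inch '[{"x":0,"y":-1.2,"z":0.4,"rx":-0.6,"ry":0,"rz":0,"grip":1},{"x":0,"y":-2.4,"z":0.8,"rx":-1.2,"ry":0,"rz":0,"grip":1},{"x":0,"y":-3.6,"z":1.4,"rx":-1.9,"ry":0,"rz":0,"grip":1},{"x":0,"y":-4.9,"z":2,"rx":-2.5,"ry":0,"rz":0,"grip":1},{"x":0,"y":-4.9,"z":2,"rx":-2.5,"ry":0,"rz":0,"grip":1},{"x":0,"y":-4.9,"z":2,"rx":-2.5,"ry":0,"rz":0,"grip":1},{"x":0,"y":-4.9,"z":2,"rx":-2.5,"ry":0,"rz":0,"grip":1},{"x":0,"y":-4.9,"z":2,"rx":-2.5,"ry":0,"rz":0,"grip":1}]' 80
python3 - <<'E'
from h import *
o=get_obs();print(undock(pose(o)[0]),RD.inv().apply(o['contact_force']),(ori([0,-1,0],[0,0,-1]).inv()*pose(o)[1]).as_rotvec(degrees=True).round(2))
p,d=grab_frame('scene'); cv2.imwrite("pics/scene16.png",cv2.resize(p[180:360,130:360,::-1],None,fx=3.3,fy=3.3))
P=cloud(get_calibration('scene'),d); Q=RD.inv().apply(P.reshape(-1,3)-D0).reshape(P.shape)
white=(p.min(2)>150)
m=white&(Q[...,2]>.07)&(Q[...,2]<.13)&(abs(Q[...,0])<.09)&(abs(Q[...,1])<.09)
q=Q[m]
A=np.c_[q,np.ones(len(q))]
# plane z=a x+b y+c robust
k=np.ones(len(q),bool)
for _ in range(6):
    s,*_=np.linalg.lstsq(np.c_[q[k,:2],np.ones(k.sum())],q[k,2],rcond=None); r=q[:,2]-np.c_[q[:,:2],np.ones(len(q))]@s; k=abs(r)<.003
print('lid plane slope x,y rad',np.arctan(s[:2]),s[2],k.sum(),len(q),q[k].min(0),q[k].max(0))
p,d=grab_frame('wrist'); cv2.imwrite("pics/wrist16.png",p[:,:,::-1])
o=get_obs(); P=cloud(wristcal(o),d);Q=RD.inv().apply(P.reshape(-1,3)-D0).reshape(P.shape)
for lo,hi,n in[(.002,.009,'foot'),(.011,.019,'dock')]:
    m=((Q[...,2]>lo)&(Q[...,2]<hi)&(abs(Q[...,0])<.12)&(abs(Q[...,1])<.12)).astype(np.uint8)
    kk,l,st,_=cv2.connectedComponentsWithStats(m)
    for i in range(1,kk):
        if st[i,4]>300:
            qq=Q[l==i]; print(n,st[i],cv2.boxPoints(cv2.minAreaRect(qq[:,:2].astype(np.float32)*1000)).round(1).tolist())
E
```

```text
t: 24.35
eef_pos: [0.5592, 0.1464, 0.1259]
orientation: [-0.041, 0.048, 0.774, -0.631]
contact_force: [-1.7, -7.1, -3.1]
gripper_width: 0.122
[0.00101045 0.04005452 0.12593926] [-0.77073509 -7.25286334 -3.11572739] [-11.63   0.06  -0.14]
lid plane slope x,y rad [0.00302508 0.17510696] 0.09281134314501047 1223 1418 [-0.06731579 -0.06013208  0.0792246 ] [0.06602111 0.06205168 0.10625451]
foot [ 280  101  227   21 3981] [[63.29999923706055, -67.0], [74.5999984741211, -67.0], [75.0, 66.69999694824219], [63.70000076293945, 66.69999694824219]]
dock [ 292   57  239   43 9515] [[75.5999984741211, 57.70000076293945], [75.69999694824219, -71.9000015258789], [97.5, -71.80000305175781], [97.4000015258789, 57.70000076293945]]
dock [ 233   66   47  210 4343] [[-49.20000076293945, 94.9000015258789], [-49.0, 64.80000305175781], [95.4000015258789, 65.80000305175781], [95.19999694824219, 95.9000015258789]]
```

View pics/scene16.png

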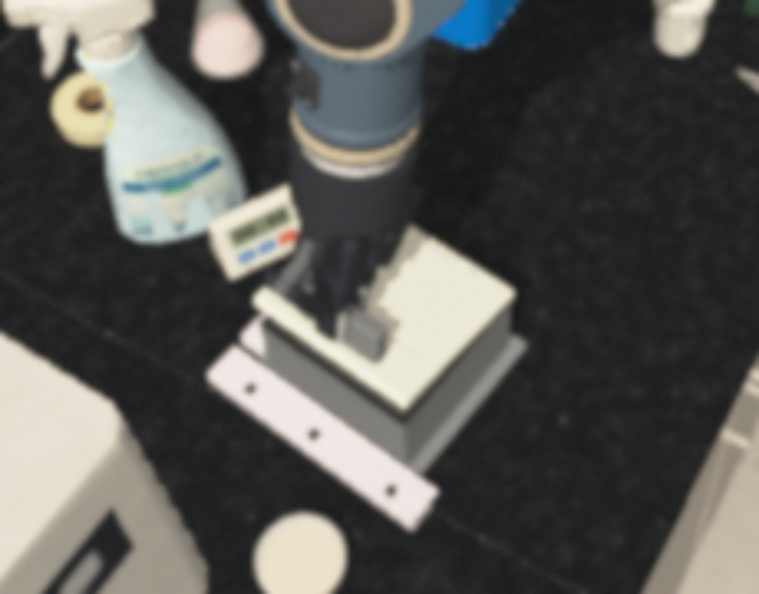

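View pics/wrist16.png

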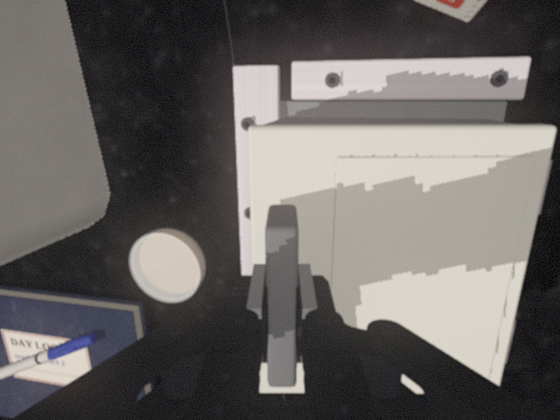

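```bash
python3 - <<'E'
from h import *
o=get_obs(); p,d=grab_frame('wrist'); P=cloud(wristcal(o),d);Q=RD.inv().apply(P.reshape(-1,3)-D0).reshape(P.shape)
q=Q[130:300,345:500].reshape(-1,3)
k=np.ones(len(q),bool)
for _ in range(5):
    s,*_=np.linalg.lstsq(np.c_[q[k,:2],np.ones(k.sum())],q[k,2],rcond=None); r=q[:,2]-np.c_[q[:,:2],np.ones(len(q))]@s; k=abs(r)<.002
print('wrist lid slope',np.arctan(s[:2]),k.mean(), 'z at hinge',s[2]-.062*s[1])
print(np.median(Q[104:118,310:490,2]),undock(pose(o)[0]),RD.inv().apply(o['contact_force']),o['t'])
E
```

```text
wrist lid slope [-0.02106571  0.19105452] 0.9707020872865275 z at hinge 0.08200673225190779
0.006446249659120398 [0.00100696 0.04005869 0.12594001] [-0.16060531 -6.58094752 -3.76328014] 24.45
```

The lid is at about 0.19–0.20 rad, the foot is flat at z = 6 mm, and everything is steady. I'll hand it in.

```bash
python3 -c "
from cell import *
print(sign_off())"
```

```text
the job is handed in; nothing more can be done
None
```

The dry box is docked against the rail and end stop. Its lid is held open at about 0.19–0.20 rad, roughly 25 mm at the edge. I handed the job in at about 24.5 s with the arm still gripping the bar.

**Docking:** I pushed the box with open, tilted fingers on its walls. The first push went to the rail (19 N, no further motion) and the second to the end stop (21 N, no further motion). The box then looked turned about 0.5° from the rail, so I pushed it to the rail again. After that its axes matched the dock's to about 0.2°.

**Opening:** I took the bar with 80 N grip and raised it slowly along the hinge arc. I saw about 9.5 N of seal load at the first check, and the lid never jumped open.

**Last checks before hand-in:**
- **Lid angle:** the three estimates differ slightly: tool tilt 0.203 rad, wrist depth 0.191 and scene depth 0.175. I trust the scene figure least, because its fit may include pixels from the lid's sides.
- **Box position:** the foot is flat on the bench (top at about 6.4 mm) and its edge reads 75.0 mm against the stop face at 75.6 mm. That 0.6 mm is within measuring error.
- **Holding force:** the arm presses the box towards the rail with about 7 N.
- **Bystanders:** I planned the moves clear of the other items, and the ones in the last pictures look unmoved. I did not measure any of them again.

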